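# Start a cheese pressing: let the weighted press down on its ratchet

### The arm

A 6-joint arm with a two-finger parallel gripper is mounted at the origin on a cart in front of the work surface, level with it; the furniture and walls round the work are solid. World frame = base frame: x ahead of the robot, y to its left, z up, the work surface at z = 0. Lengths are in m, angles in degrees, forces in N, time in s.
With the tool pointing down it reaches from about 0.25 to 0.725 m from the base axis. Payload 9.7 kg.
Tool frame: the origin (TCP) lies at the very end of the fingers, on their centre line; the grasp point (between the pads) lies 19 mm behind it; z points along the fingers, y is the direction in which the jaws open and shut (so a half turn about z gives the same grasp; the last joint's range is limited). The gripper opens to 85 mm and grips with 20 to 120 N. Pads are 22 mm wide; open, the fingers measure 114 mm over their backs; the gripper's body (76 mm by 85 mm) begins 54 mm behind the grasp point. The pads swing forward as they close: fully open they stand 13 mm farther back than shut.
Start: joints at [72.766, 4.979, 10.078, 95.1, 0, 90], TCP at [0.163, 0.525, 0.231] pointing down, gripper open.
Joint ranges: [-179.16, 179.16], [-48.56, 103.87], [-65.8, 70.77], [-126.05, 130.52], [-82.76, 87.17], [-180, 180]. Speed limits (degrees/s): [127.2, 127.2, 147.25, 180, 180, 180].

### API

Orientations are given as [roll, pitch, yaw] about the fixed x, y, z axes, in that order (R = Rz(yaw) Ry(pitch) Rx(roll)).
In Python, from workcell import bot gives the robot as it stands. The module is installed in compiled form; this text tells all that it offers.
- The arm moves only by the tool step_arm, never from a script. Its arguments are lists of equal length, an entry for each row: "dr": the turn, a rotation vector about the tool's x, y, z in rad, a list of three; "xyz": the shift along the tool's x, y, z in units of 40 mm (1.0 is 40 mm), a list of three; "gripper": the opening, from 0 (shut) to 1 (fully open). In form: {"dr": [[wx, wy, wz], ...], "xyz": [[x, y, z], ...], "gripper": [gripper, ...]}. A call has exactly 8 rows; each row is the pose to reach, as a shift and turn from the pose commanded when the call began, along the tool's axes at that moment; what a row does not reach only later rows make up. A row lasts 1/10 s, in which the tool goes at most 50 mm and 8.59 degrees, less where a joint would pass 70% of its speed; a pose out of reach is approached as far as the arm can. A call with a gripper value outside its range is refused whole. The fingers move at their own pace and stop on an object; "squeeze" is the grip in N (left out, the last holds). Time passes only in rows, so rows that repeat a pose let the fingers close, or fill a call up. It gives the time, the measured TCP pose, the force and the opening at its end, in the units of the state.
- bot.get_obs(): the state, without advancing time (a new reading comes with each control period).
- bot.camera(name): name is "scene" or "top" or "wrist"; returns a dict with "image" (400x640x3 uint8, red, green, blue), "camera_matrix" (3x3 intrinsics, pixels), "R" (3x3) and "t" (3): a world point X has camera coordinates R X + t. Camera axes: x right, y down, z forward; pixel columns grow to the right and rows downward; lengths in m; the calibration is good to about 2 mm. A picture is of the moment at which its call begins. There is no depth.
- bot.job_done(): hands the job in, once; it reports no verdict.
Trained networks look in a picture, given as the dict that the camera call returned (one of the last four; its "shot" number tells which), for a name from the list of things; names that differ only in an ending like _2 or _b are one class to them, and where a whole thing is asked for, a point or a joint stands for the part that bears it (a point fixed in the world has none). Each returns a list of dicts, best first, with "p" (0 to 1); they miss things now and then, are a little off and sometimes report something else, mostly with a low value. They report only what shows in the picture. A call takes as long as a camera call. They do not tell look-alikes from the thing itself.
- bot.regions_of(picture, thing): "region" (400x640 bool, what is visible of it) and "box" ([centre column, centre row, width, height] in pixels, round what is visible of it).
The state is a dict: "time": time; "q": joint angles; "qd": joint speeds; "joint_efforts": joint torques, N m; "ee_pos": TCP position; "tcp_rot": TCP orientation; "wrist_force": force on the tool from outside, world axes, zero at the start; "torque": the same for the moment, N m; "opening": finger opening in m.
Only numpy, scipy, OpenCV 4.12 (cv2) and the standard library are available. Lean on these libraries where they do the work, as an engineer would, in place of code of your own. Each camera call takes 0.05 s, during which the arm holds its last target.

### The job

Get the cheese pressing: lay the wooden follower flat in the mouth of the steel mould, block upwards, and set the mould on the bed of the press, between the side guides and back to the stop. Then take the crank by its wooden grip, squeeze the catch against the grip so that the pawl lifts out of the ratchet, and let the crank come back slowly under the weight, never letting it run, until the foot of the ram bears on the follower's block; let go so that the pawl drops back on to the ratchet. Leave everything else where it is.

Things in the scene. Friction and masses are not known exactly. Their poses are not given: they have to be found in the camera images.
- press: Small dead-weight cheese press, fixed: wooden base, aluminium column and head, steel ram. Origin on the worktop below the ram's axis; +x points from its open front to the column (the way the mould goes in), z up, the crank is on its +y side. Base board x -118..+142, y -80..+90 mm, top 20 mm up. Head overhangs the bed: x from -30 mm on, y within 30 mm, 165 to 235 mm above the worktop.
- press_bed (a point): Point on the bed, 20 mm above the worktop, right below the ram: the centre of the mould's underside belongs here (its far end is then 3 mm short of the back stop, whose face is 73 mm on along +x). Axes of the press. Steel side guides 70 mm apart inside and 9 mm high run from x = -5 to +77 mm of this point, with short flared lead-ins from x = -30 mm.
- press_ram: Ram: 22 mm square rack bar with a round foot 44 mm across and a dark weight 68 mm across on top, 1.6 kg. Origin at the centre of the foot's underside, 142 mm above the worktop when press_crank reads 0; it sinks 45 mm per rad of the crank. The follower's block, with the mould on the bed, has its top 106 mm above the worktop.
- press_crank (a joint): Crank angle, rad: 0 = handle upright; grows as the handle leans to the press's front (-x) and the ram sinks. The weight always pulls that way (6 N at the grip), the pawl holds it; it turns back (ram up) clicking. Left free with the pawl lifted it runs to 3 rad/s and more; keep below 1. Teeth 0.14 rad apart. Starts at 0.05 to 0.35; the foot meets the follower's block at about 0.80; end stop 1.02.
- press_pawl (a joint): Angle of the pawl on the crank, rad: 0 = dropped between two teeth, up to 0.15 riding over a tooth, 0.26 = catch fully squeezed against the grip; above 0.17 it is clear of the teeth. Sprung: 3 N at the catch to start, 5 N to hold; it springs back when let go.
- crank_axle (a point): Centre of the crank's hub, 200 mm above the worktop, in the plane the crank turns in. The axle is level, along the press's y axis. The point turns with the crank: its z axis points along the handle to the grip's end; at crank angle 0 its axes are those of the press.
- crank_grip (a point): Middle of the crank's dark wooden grip, 115 mm from the axle. The grip is a flat bar 14 mm thick in the direction of turning, 20 mm wide along the axle, from 83 to 155 mm from the axle. The steel catch lies beside it on its front side. Axes as crank_axle: -x is the way the grip moves as the ram sinks.
- catch_tail (a point): Middle of the catch: steel strip 6 mm thick, 16 mm wide, 70 mm long, the tail of the pawl, pivoted on the crank arm 58 mm from the axle. At rest it splays 0.26 rad from the grip (35 mm across both, 112 mm from the axle); squeezed it lies parallel to the grip, outer face 15 mm in front of the handle's centre line (22 mm across both).
- mould: Stainless steel cheese mould: open box 140 (x) x 62 (y) x 52 mm high, walls 3 mm, rows of drain holes along the sides, holding a firm white cheese whose flat top is 36 mm above the mould's underside (16 mm below the rim). 0.4 kg. Origin at the centre of its underside, x along its length, z up. Either end may go in first.
- follower: Pale wooden follower (pressing lid): plate 126 (x) x 48 (y) x 10 mm with a block 52 (x) x 22 (y) mm in its middle, block top 50 mm above the plate's underside. Origin at the centre of the plate's underside, x lengthwise, z up. Fits the mould's mouth (134 x 56 mm) with 4 mm to spare all round, either way round, and rests on the cheese.
- garlic: Bulb of garlic, 48 mm, loose on the worktop; leave alone.
- tin: Tin, 76 mm across, 58 mm high, loose on the worktop; leave alone.
- teaspoon: Steel teaspoon, 139 mm long, lying near the front edge of the worktop; leave alone.
- jar_tall: Screw-lid spice jar, 60 mm across, 138 mm high, standing behind the work; leave alone.
Not all that is in view belongs to the job. Leave any red look-alike of the jar_tall alone.

How it is judged (in metres and radians):
On the way, in this order (a step that is already met when the one before it is completed fails the run):
1. the follower lies flat in the mould, let go (x of follower in the frame of mould between -0.01 and 0.01 m and y of follower in the frame of mould between -0.008 and 0.008 m and z of follower in the frame of mould between 0.032 and 0.0395 m and contact force between the fingers and follower below 0.3 N), for 0.2 s.
2. the mould stands on the bed of the press under the ram, follower in it, let go (x of follower in the frame of mould between -0.01 and 0.01 m and y of follower in the frame of mould between -0.008 and 0.008 m and z of follower in the frame of mould between 0.032 and 0.0395 m and x of mould in the frame of press between -0.012 and 0.012 m and y of mould in the frame of press between -0.008 and 0.008 m and z of mould in the frame of press between 0.017 and 0.0225 m and angle between the x axis of mould and the x axis of press, either way round below 0.12 rad and contact force between the fingers and mould below 0.3 N), for 0.2 s.
3. the pawl is lifted clear of the ratchet while the ram is still up (value of joint press_pawl above 0.17 rad and value of joint press_crank below 0.6 rad), for 0.1 s.
4. the ram has been let down and bears on the follower (contact force between press_ram and follower above 8 N and x of follower in the frame of mould between -0.01 and 0.01 m and y of follower in the frame of mould between -0.008 and 0.008 m and z of follower in the frame of mould between 0.032 and 0.0395 m and x of mould in the frame of press between -0.012 and 0.012 m and y of mould in the frame of press between -0.008 and 0.008 m and z of mould in the frame of press between 0.017 and 0.0225 m and angle between the x axis of mould and the x axis of press, either way round below 0.12 rad), for 0.2 s.
At the end, for the whole second after the job is handed in: Follower flat in the mould (10 mm lengthwise, 8 mm sideways); mould on the bed centred under the ram (12 mm lengthwise, 8 mm sideways, 0.12 rad); foot bearing on the follower with over 8 N; catch let go, pawl on the ratchet (below 0.17 rad); crank at rest (all of step 4 and value of joint press_pawl below 0.17 rad and velocity of joint press_crank between -0.05 and 0.05 rad/s); the robot touches nothing.
It fails at once if the crank runs: it turns faster than 2 rad/s while the pawl is lifted (velocity of joint press_crank above 2 rad/s and value of joint press_pawl above 0.17 rad).
It fails at once if the mould is tipped by more than 0.5 rad (angle between mould's own z axis and vertical above 0.5 rad).
It fails at once if a bystander is shifted by more than 40 mm (distance of any of teaspoon, garlic, tin, jar_tall from where it was at the start of the episode above 0.04 m).
It also fails if it takes over 62 s, if anything falls off the work surface, if the arm or the gripper's body presses on something with over 40 N, if the wrist force passes 120 N, or if a joint passes its speed limit or range.

## Working session

There is one attempt and no reset: what is moved stays moved. The work goes in short steps, Python scripts to look and compute and a tool call to move; the robot and the scene stay as the last step left them, time stands still between calls to the robot, and variables do not carry over. Pictures are saved under pics/ and viewed, and the job is handed in when it is done.

Besides the shell and the picture viewer there is one more tool, called after "Request:" by a JSON object that holds its "method" and its "body". step_arm: Moves the arm, as the interface text tells. Its arguments: {"type":"object","properties":{"dr":{"type":"array"},"xyz":{"type":"array"},"gripper":{"type":"array"},"squeeze":{"type":"number"}},"required":["dr","xyz","gripper"]}

```bash
mkdir -p pics; ls
python3 - <<'E'
from workcell import bot
import cv2,pickle
o=bot.get_obs(); print(o)
for n in ["scene","top"]:
    p=bot.camera(n); cv2.imwrite(f"pics/{n}0.png",p["image"][:,:,::-1]); pickle.dump(p,open(f"{n}0.pkl","wb"))
    print(n,p["camera_matrix"],p["R"],p["t"],p["shot"])
    for t in ["press","press_ram","press_crank","crank_grip","catch_tail","mould","follower","garlic","tin","teaspoon","jar_tall"]:
        r=bot.regions_of(p,t); print(t,[(x["p"],[round(float(v)) for v in x["box"]]) for x in r[:3]])
print(bot.get_obs()["time"])
E
```

```text
pics
{'time': 0.0, 'q': array([ 7.27666140e+01,  5.01142029e+00,  1.00342014e+01,  9.51004592e+01,
       -2.54294904e-04,  8.99997279e+01]), 'qd': array([ 0.14477849,  0.08524134,  0.01707219, -0.08760294, -0.08439394,
       -0.03835325]), 'joint_efforts': array([-8.78273931e-04, -5.20383525e+01,  4.64808226e+01,  1.61373796e-02,
       -2.26030795e-05,  1.75289586e-05]), 'ee_pos': array([0.16287645, 0.52508121, 0.23057774]), 'tcp_rot': array([-1.79922322e+02,  2.53925821e-04,  1.62766886e+02]), 'wrist_force': array([-0.72025099, -0.20639854, -0.09833878]), 'torque': array([ 0.00667477, -0.03704174, -0.05815769]), 'opening': 0.08510517036766693}
scene [[460.5276942    0.         317.62694332]
 [  0.         460.5276942  195.31526093]
 [  0.           0.           1.        ]] [[ 0.64119712 -0.76735402 -0.00583646]
 [-0.55878613 -0.46167895 -0.68891989]
 [ 0.52595087  0.44499478 -0.724814  ]] [-0.28165192  0.48240759  0.974207  ] 1
press [(0.64, [279, 173, 98, 118])]
press_ram [(0.73, [277, 146, 26, 62])]
press_crank [(0.81, [243, 148, 27, 41])]
crank_grip [(0.64, [246, 146, 23, 45]
[... 437 characters left out ...]
           0.           1.        ]] [[ 3.23719134e-04 -9.99682061e-01 -2.52125570e-02]
 [-9.95267657e-01  2.12784258e-03 -9.71481489e-02]
 [ 9.71709100e-02  2.51246913e-02 -9.94950534e-01]] [0.10180202 0.56134727 1.21244259] 2
press [(0.68, [262, 190, 95, 55])]
press_ram [(0.98, [256, 177, 28, 30])]
press_crank [(0.83, [250, 211, 29, 15]), (0.74, [262, 190, 94, 54])]
crank_grip [(0.61, [250, 210, 29, 22])]
catch_tail [(0.72, [360, 177, 11, 13])]
mould [(0.95, [368, 206, 40, 21])]
follower [(0.67, [408, 224, 20, 41])]
garlic []
tin [(0.94, [418, 179, 30, 29])]
teaspoon [(0.55, [335, 249, 41, 9])]
jar_tall [(0.7, [332, 164, 22, 24]), (0.62, [292, 239, 16, 20]), (0.34, [251, 211, 26, 15])]
1.2
```

Run:
```python
import cv2
a=cv2.imread("pics/scene0.png"); cv2.imwrite("pics/scene0b.png",cv2.resize(a[90:350,190:490],None,fx=2.6,fy=2.3,interpolation=cv2.INTER_CUBIC))
a=cv2.imread("pics/top0.png"); cv2.imwrite("pics/top0b.png",cv2.resize(a[110:300,190:450],None,fx=3,fy=3,interpolation=cv2.INTER_CUBIC))
```

```text
(no output)
```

View pics/scene0.png

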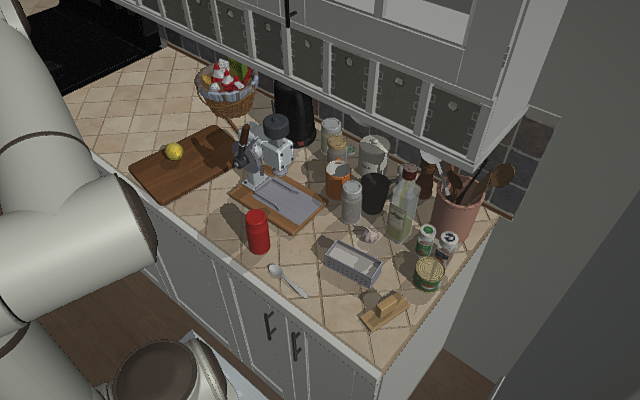

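View pics/scene0b.png

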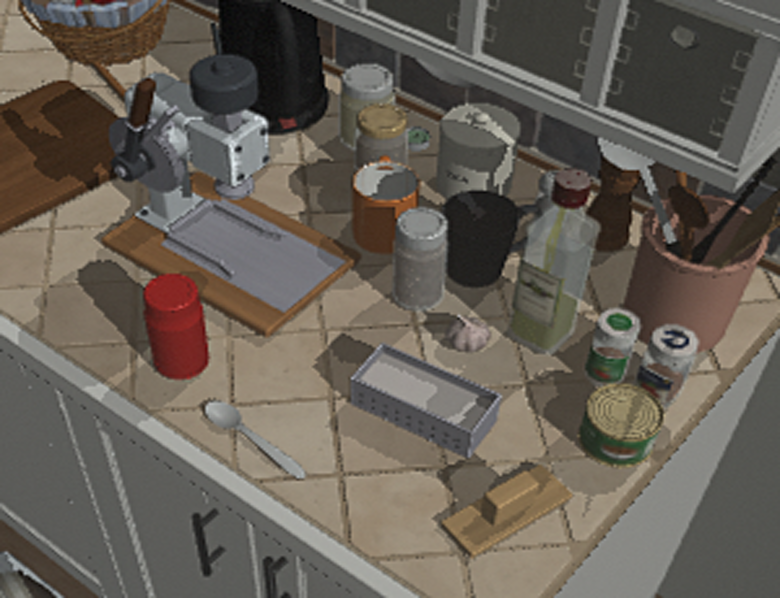

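View pics/top0b.png

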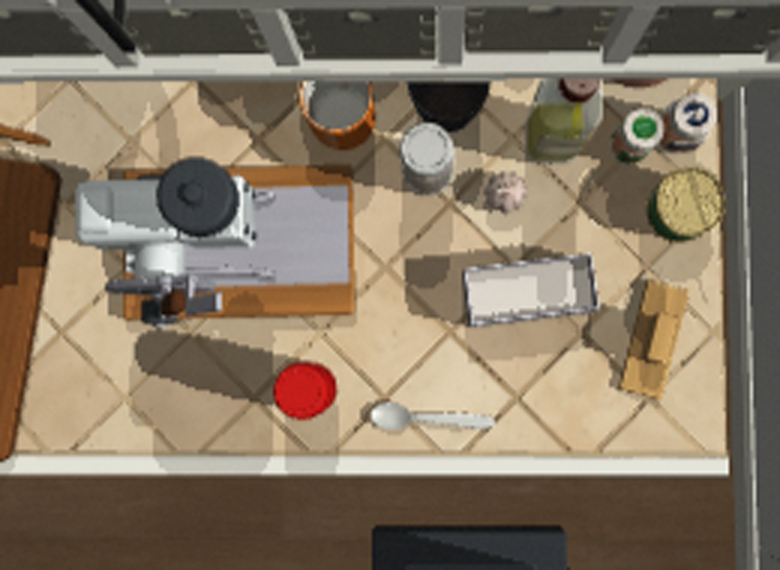

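Candidates seen: mould = steel box at scene (354,263), top (368,206). Follower = wooden piece at scene (385,315), top (408,224); the chopping board is not it. Crank grip = dark wooden upright at scene (246,138). Grey jar = jar_tall, scene (351,204); the red one at (257,233) is the look-alike. Next I fit poses.

```bash
cat > h.py <<'E'
import numpy as np,cv2,pickle
from scipy.optimize import minimize
def proj(p,X):
    X=np.atleast_2d(X); c=X@p["R"].T+p["t"]; uv=c@p["camera_matrix"].T; return uv[:,:2]/uv[:,2:]
def ray(p,u,v,z):
    d=p["R"].T@np.linalg.solve(p["camera_matrix"],[u,v,1.]); o=-p["R"].T@p["t"]; return o+d*(z-o[2])/d[2]
def box(x0,x1,y0,y1,z0,z1): return np.array([[x,y,z] for x in(x0,x1) for y in(y0,y1) for z in(z0,z1)])
MOULD=[box(-.07,.07,-.031,.031,0,.052)]
FOL=[box(-.063,.063,-.024,.024,0,.01),box(-.026,.026,-.011,.011,0.01,.05)]
def place(b,x,y,z,yaw):
    c,s=np.cos(yaw),np.sin(yaw); return b@np.array([[c,-s,0],[s,c,0],[0,0,1]]).T+[x,y,z]
S=8
def sil(p,parts,pose,off,sh):
    m=np.zeros(sh,np.uint8)
    for b in parts:
        uv=(proj(p,place(b,*pose))-off)*S
        cv2.fillConvexPoly(m,cv2.convexHull(np.round(uv).astype(np.int32)),1)
    return m
def fit(views,parts,init,z):
    data=[]
    for p,reg in views:
        ys,xs=np.nonzero(reg); off=np.array([xs.min()-8,ys.min()-8]); w=xs.max()-off[0]+9; h=ys.max()-off[1]+9
        r=cv2.resize(reg[off[1]:off[1]+h,off[0]:off[0]+w].astype(np.float32),None,fx=S,fy=S,interpolation=cv2.INTER_LINEAR)>.5
        data.append((p,r,off-0.5+0.0))
    def cost(v):
        c=0
        for p,r,off in data:
            m=sil(p,parts,(v[0]/100,v[1]/100,z,v[2]/10),off,r.shape)>0
            c+=1-(m&r).sum()/(m|r).sum()
        return c
    x0=np.array([init[0]*100,init[1]*100,init[2]*10])
    for k in range(3):
        s=np.array([[0,0,0],[1,0,0],[0,1,0],[0,0,1.5]])*(1 if k==0 else .4)+x0
        res=minimize(cost,x0,method="Nelder-Mead",options=dict(initial_simplex=s,xatol=.005,fatol=1e-4)); x0=res.x
    return x0[0]/100,x0[1]/100,x0[2]/10,res.fun
E
python3 - <<'E'
from h import *
from workcell import bot
ps=pickle.load(open("scene0.pkl","rb"));pt=pickle.load(open("top0.pkl","rb"))
for nm,parts,uv in (("mould",MOULD,(368,206)),("follower",FOL,(408,224))):
    rs=bot.regions_of(ps,nm)[0]["region"]; rt=bot.regions_of(pt,nm)[0]["region"]
    g=ray(pt,*uv,0.02); yaw=np.pi/2 if nm=="mould" else np.pi
    if nm=="mould": yaw=np.deg2rad(95)
    else: yaw=np.deg2rad(170)
    for v in ([(ps,rs),(pt,rt)],[(ps,rs)],[(pt,rt)]):
        f=fit(v,parts,(g[0],g[1],yaw),0.); print(nm,np.round(f,4),np.rad2deg(f[2]))
# press marks
im=lambda p:cv2.cvtColor(p["image"],cv2.COLOR_RGB2BGR)
cv2.imwrite("pics/t_press.png",cv2.resize(im(pt)[150:230,205:320],None,fx=6,fy=6,interpolation=cv2.INTER_CUBIC))
cv2.imwrite("pics/s_press.png",cv2.resize(im(ps)[105:240,220:340],None,fx=5,fy=4.4,interpolation=cv2.INTER_CUBIC))
E
```

```text
mould [ 0.5399 -0.0368  1.6919  0.1209] 96.93789123265333
mould [ 0.5401 -0.0361  1.6855  0.0303] 96.57298740948247
mould [ 0.5396 -0.0377  1.7268  0.0844] 98.93935916861506
follower [ 0.4872 -0.1782  2.8639  0.1191] 164.0899746765085
follower [ 0.4866 -0.1776  2.8674  0.0433] 164.29176528969356
follower [ 0.4884 -0.1792  2.8659  0.0685] 164.20112155803616
```

View pics/t_press.png

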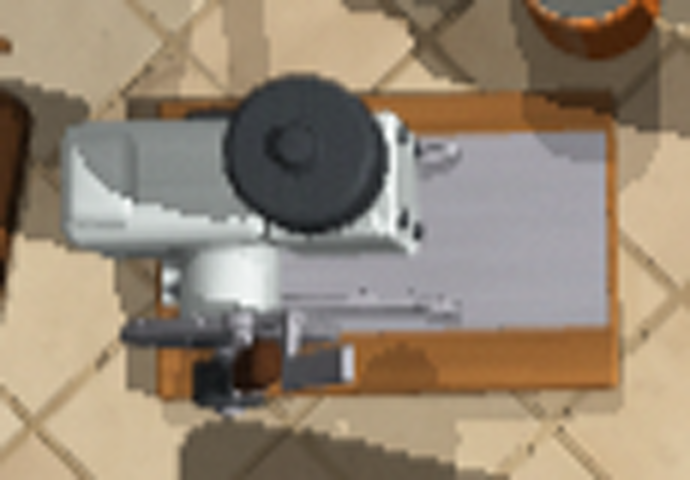

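View pics/s_press.png

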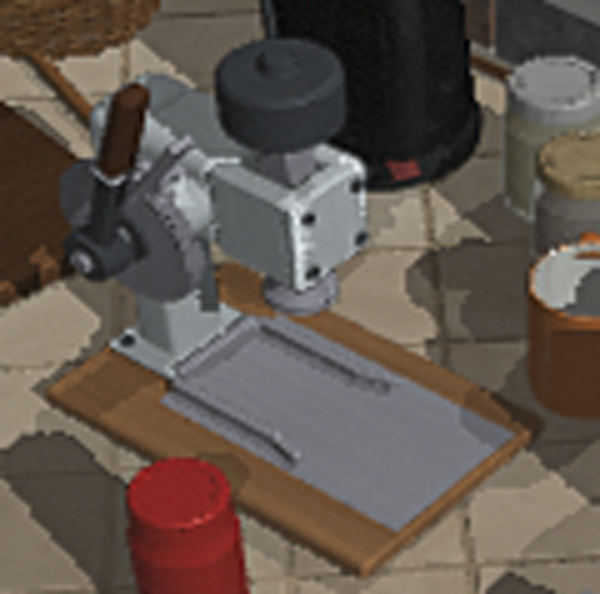

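Run:
```python
from h import *
from scipy.optimize import least_squares
ps=pickle.load(open("scene0.pkl","rb"));pt=pickle.load(open("top0.pkl","rb"))
T=lambda x,y:np.array([205+(x+.5)/6-.5,150+(y+.5)/6-.5])
Sx=lambda x,y:np.array([220+(x+.5)/5-.5,105+(y+.5)/4.4-.5])
z=.02
obs=[(pt,T(614,92),[-.118,-.08,z]),(pt,T(616,386),[-.118,.09,z]),(pt,T(160,395),[.142,.09,z]),
(ps,Sx(528,433),[-.118,-.08,z]),(ps,Sx(363,568),[-.118,.09,z]),(ps,Sx(48,391),[.142,.09,z])]
def r(v,obs):
    return np.concatenate([(proj(p,place(np.array([X]),v[0],v[1],0,v[2]))[0]-o) for p,o,X in obs])
for ob in (obs,obs[:3],obs[3:]):
    s=least_squares(r,[.55,.2,np.pi/2],args=(ob,)); print(np.round(s.x,4),np.rad2deg(s.x[2]),np.round(s.fun,1))
v=least_squares(r,[.55,.2,np.pi/2],args=(obs,)).x
# crank: arm at y? unknown; overlay test
for p,n in ((ps,"s"),(pt,"t")):
    im=cv2.cvtColor(p["image"],cv2.COLOR_RGB2BGR); k=5; im=cv2.resize(im,None,fx=k,fy=k,interpolation=cv2.INTER_CUBIC)
    def dr(X,c,close=True):
        uv=np.round((proj(p,place(np.array(X,float),*v[:2],0,v[2]))+.5)*k-.5).astype(int); cv2.polylines(im,[uv.reshape(-1,1,2)],close,c,1)
    dr([[-.118,-.08,z],[-.118,.09,z],[.142,.09,z],[.142,-.08,z]],(0,0,255))
    dr([[-.005,-.035,.029],[.073,-.035,.029],[.073,.035,.029],[-.005,.035,.029]],(0,255,0))
    a=np.linspace(0,6.28,30)
    dr([[.022*np.cos(t),.022*np.sin(t),.135] for t in a],(255,0,0))
    dr([[.034*np.cos(t),.034*np.sin(t),.27] for t in a],(255,0,255))
    x0,y0=(215,110) if n=="s" else (205,150)
    cv2.imwrite(f"pics/ov_{n}.png",im[y0*k:(y0+118)*k,x0*k:(x0+130)*k])
```

```text
[0.5993 0.2741 1.5813] 90.60345297341617 [ 0.2 -0.   0.1  1.3 -1.4  0.7  3.8 -2.4 -0.7  1.3 -1.2 -0.4]
[0.6014 0.2731 1.5857] 90.85225484149365 [ 0.4 -0.8  0.6  0.5 -0.9  0.2]
[0.5975 0.2746 1.5762] 90.31207977733182 [ 3.2 -2.  -1.5  1.6 -1.7 -0.3]
```

View pics/ov_s.png

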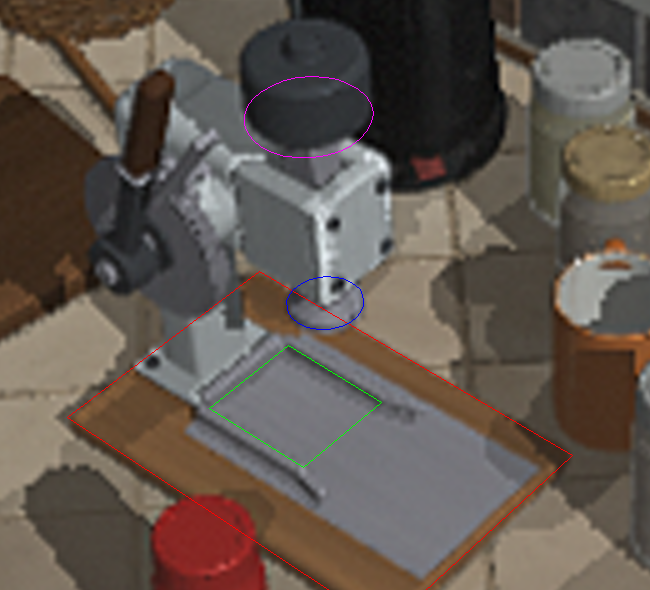

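View pics/ov_t.png

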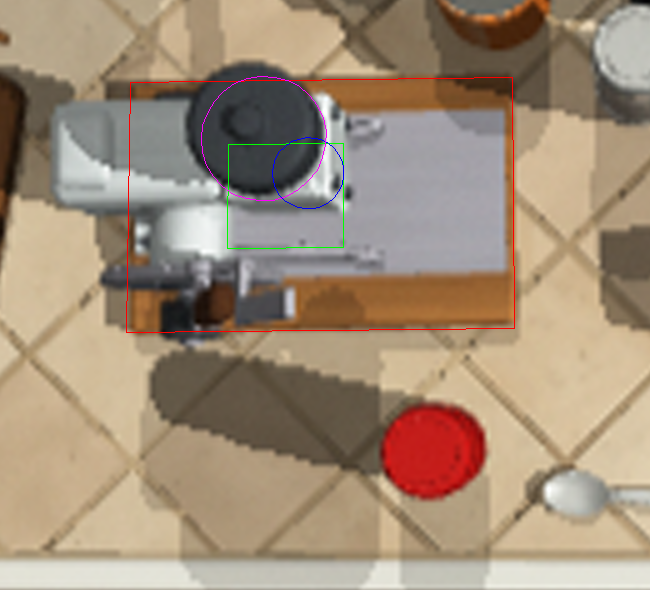

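```bash
cat > plan.py <<'E'
import sys,numpy as np
from scipy.spatial.transform import Rotation as Ro
from workcell import bot
def go(pos,rpy):
    o=bot.get_obs(); R=Ro.from_euler('xyz',o["tcp_rot"],degrees=True); T=Ro.from_euler('xyz',rpy,degrees=True)
    d=R.inv().apply(np.array(pos)-o["ee_pos"])/.04; w=(R.inv()*T).as_rotvec()
    print("t",round(o["time"],2),"pos",np.round(o["ee_pos"],4),"rpy",np.round(o["tcp_rot"],2),"q",np.round(o["q"],1),"f",np.round(o["wrist_force"],1),"op",round(o["opening"],4))
    print("xyz",np.round(d,3).tolist(),"dr",np.round(w,3).tolist())
if __name__=="__main__":
    a=[float(x) for x in sys.argv[1:]]; go(a[:3],a[3:])
E
python3 plan.py 0.487 -0.178 0.18 180 0 -16
```

```text
t 1.4 pos [0.1629 0.5253 0.2313] rpy [-180.     -0.    162.77] q [72.8  5.  10.1 95.1  0.  90. ] f [0.5 0.1 0.2] op 0.0853
xyz [-12.947, -14.393, 1.282] dr [-0.0, 0.0, 3.12]
```

Request:
{"method": "step_arm", "body": {"dr": [[0,0,0.15],[0,0,0.3],[0,0,0.45],[0,0,0.6],[0,0,0.75],[0,0,0.9],[0,0,1.05],[0,0,1.2]], "xyz": [[-0.7,-0.7,0],[-1.5,-1.6,0],[-2.3,-2.6,0],[-3.1,-3.5,0],[-4.0,-4.4,0],[-4.8,-5.4,0],[-5.7,-6.3,0],[-6.5,-7.2,0]], "gripper": [1,1,1,1,1,1,1,1]}}

```text
time: 2.2
ee_pos: [0.3258, 0.1725, 0.2315]
tcp_rot: [179.9, -0.0, 93.7]
wrist_force: [1.2, 1.2, -0.9]
opening: 0.0855
```

```bash
python3 plan.py 0.487 -0.178 0.18 180 0 -16
```

```text
t 2.2 pos [0.3258 0.1725 0.2315] rpy [ 1.7994e+02 -3.0000e-02  9.3690e+01] q [ 27.9 -19.6 -11.9  97.6  -0.  114.2] f [ 1.2  1.2 -0.9] op 0.0855
xyz [-9.005, 3.455, 1.288] dr [0.0, -0.001, 1.914]
```

```bash
python3 plan.py 0.487 -0.178 0.18 180 0 164.1
```

```text
t 2.2 pos [0.3258 0.1725 0.2315] rpy [ 1.7994e+02 -3.0000e-02  9.3690e+01] q [ 27.9 -19.6 -11.9  97.6  -0.  114.2] f [ 1.2  1.2 -0.9] op 0.0855
xyz [-9.005, 3.455, 1.288] dr [0.001, 0.0, -1.229]
```

Request:
{"method": "step_arm", "body": {"dr": [[0,0,-0.14],[0,0,-0.29],[0,0,-0.44],[0,0,-0.59],[0,0,-0.74],[0,0,-0.89],[0,0,-1.04],[0,0,-1.19]], "xyz": [[-1.1,0.4,0.15],[-2.2,0.85,0.3],[-3.3,1.3,0.5],[-4.5,1.7,0.65],[-5.6,2.15,0.8],[-6.8,2.6,1.0],[-8.0,3.1,1.15],[-9.0,3.455,1.29]], "gripper": [1,1,1,1,1,1,1,1]}}

```text
time: 3.0
ee_pos: [0.4668, -0.1277, 0.1869]
tcp_rot: [180.0, 0.0, 151.9]
wrist_force: [2.0, 0.9, 0.4]
opening: 0.0856
```

```bash
python3 - <<'E'
from h import *
from workcell import bot
p=bot.camera("wrist"); pickle.dump(p,open("w1.pkl","wb")); cv2.imwrite("pics/w1.png",p["image"][:,:,::-1])
print(p["R"],p["t"],-p["R"].T@p["t"])
r=bot.regions_of(p,"follower"); print([(x["p"],x["box"]) for x in r])
if r: print(fit([(p,r[0]["region"])],FOL,(.487,-.178,2.864),0.))
r=bot.regions_of(p,"mould"); print([(x["p"],x["box"]) for x in r])
E
python3 plan.py 0.487 -0.178 0.18 180 0 164.1
```

```text
[[ 0.47122597  0.88201078  0.00174964]
 [ 0.8333718  -0.44588785  0.32661212]
 [ 0.28885555 -0.15245001 -0.94515685]] [-0.1077781  -0.47456174  0.18474924] [ 0.39290836 -0.08837484  0.3298032 ]
[(0.83, [282.6, 211.4, 70.7, 118.9])]
(np.float64(0.48630183619667455), np.float64(-0.17833350169974221), np.float64(2.8713410086912385), np.float64(0.024687010838849388))
[(0.58, [437.1, 203.7, 172.5, 139.2])]
t 3.15 pos [ 0.4663 -0.1277  0.1857] rpy [-1.7997e+02 -1.1000e-01  1.5138e+02] q [-15.3  -4.7  -4.7  90.1  -0.   13.3] f [ 0.1 -0.2 -0.1] op 0.0855
xyz [-1.056, -0.856, 0.141] dr [-0.0, -0.002, -0.222]
```

View pics/w1.png

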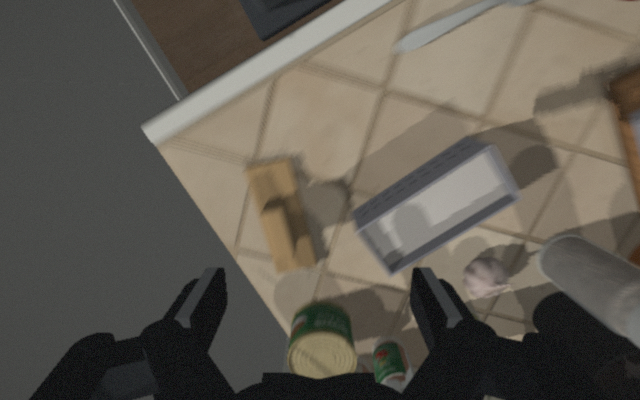

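Wrist view: follower at (283,211) with block up, mould at (437,204), garlic (485,277), and tin (320,340). The follower fit agrees with the earlier one.

```bash
python3 - <<'E'
from h import *
from workcell import bot
p=bot.camera("wrist"); pickle.dump(p,open("w1.pkl","wb"))
r=bot.regions_of(p,"mould"); print([(x["p"],x["box"]) for x in r])
print(fit([(p,r[0]["region"])],MOULD,(.54,-.037,1.68),0.))
r=bot.regions_of(p,"follower"); print(fit([(p,r[0]["region"])],FOL,(.487,-.178,2.864),0.))
E
python3 plan.py 0.4863 -0.1783 0.023 180 0 164.3
```

```text
[(0.6, [440.0, 204.2, 172.8, 141.3])]
(np.float64(0.5392790546931338), np.float64(-0.03899235846415663), np.float64(1.6914866528841064), np.float64(0.013951241239401835))
(np.float64(0.48610406017123386), np.float64(-0.17823832208632295), np.float64(2.8751800248553767), np.float64(0.023544243814114796))
t 3.3 pos [ 0.466  -0.1252  0.1871] rpy [179.99  -0.   151.47] q [-15.   -4.9  -4.7  90.2   0.   13.5] f [-0.1 -0.3  0.4] op 0.0854
xyz [-1.08, -0.926, 4.103] dr [0.0, -0.0, -0.224]
```

Request:
{"method": "step_arm", "body": {"dr": [[0,0,-0.12],[0,0,-0.225],[0,0,-0.225],[0,0,-0.225],[0,0,-0.225],[0,0,-0.225],[0,0,-0.225],[0,0,-0.225]], "xyz": [[-0.7,-0.6,0.4],[-1.08,-0.926,1.2],[-1.08,-0.926,2.1],[-1.08,-0.926,3.0],[-1.08,-0.926,3.7],[-1.08,-0.926,4.0],[-1.08,-0.926,4.1],[-1.08,-0.926,4.1]], "gripper": [1,1,1,1,1,1,0.6,0.5], "squeeze": 30}}

```text
time: 4.1
ee_pos: [0.4871, -0.1785, 0.0239]
tcp_rot: [-180.0, 0.1, 164.5]
wrist_force: [-0.5, -0.4, -0.1]
opening: 0.0591
```

```bash
python3 plan.py 0.4863 -0.1783 0.023 180 0 164.4
```

```text
t 4.1 pos [ 0.4871 -0.1785  0.0239] rpy [-1.8000e+02  7.0000e-02  1.6447e+02] q [-20.1   1.9 -16.2  71.9   0.   -4.6] f [-0.5 -0.4 -0.1] op 0.0591
xyz [0.021, -0.0, 0.022] dr [-0.0, 0.001, 0.001]
```

Good position; close and lift.

Request:
{"method": "step_arm", "body": {"dr": [[0,0,0],[0,0,0],[0,0,0],[0,0,0],[0,0,0],[0,0,0],[0,0,0],[0,0,0]], "xyz": [[0,0,0],[0,0,0],[0,0,0],[0,0,0],[0,0,-0.3],[0,0,-1.0],[0,0,-1.8],[0,0,-2.4]], "gripper": [0.2,0.2,0.2,0.2,0.2,0.2,0.2,0.2], "squeeze": 30}}

```text
time: 4.9
ee_pos: [0.4868, -0.1791, 0.1214]
tcp_rot: [-180.0, 0.1, 164.4]
wrist_force: [0.9, -0.1, -1.5]
opening: 0.0217
```

```bash
python3 plan.py 0.5393 -0.039 0.13 180 0 96.9
```

```text
t 4.9 pos [ 0.4868 -0.1791  0.1214] rpy [-1.7999e+02  8.0000e-02  1.6443e+02] q [-20.2  -0.2  -7.4  82.7  -0.   -4.6] f [ 0.9 -0.1 -1.5] op 0.0217
xyz [-0.325, 3.726, -0.214] dr [0.001, 0.001, 1.179]
```

Request:
{"method": "step_arm", "body": {"dr": [[0,0,0.15],[0,0,0.3],[0,0,0.45],[0,0,0.6],[0,0,0.75],[0,0,0.9],[0,0,1.05],[0,0,1.18]], "xyz": [[0,0.3,-0.1],[-0.1,0.8,-0.2],[-0.2,1.4,-0.2],[-0.2,2.0,-0.2],[-0.3,2.6,-0.2],[-0.3,3.2,-0.2],[-0.325,3.6,-0.2],[-0.325,3.726,-0.2]], "gripper": [0.1,0.1,0.1,0.1,0.1,0.1,0.1,0.1]}}

```text
time: 5.7
ee_pos: [0.5394, -0.0374, 0.1275]
tcp_rot: [180.0, -0.0, 96.6]
wrist_force: [-0.0, 0.5, -1.8]
opening: 0.0215
```

```bash
python3 - <<'E'
from h import *
from workcell import bot
p=bot.camera("wrist"); pickle.dump(p,open("w2.pkl","wb")); cv2.imwrite("pics/w2.png",p["image"][:,:,::-1])
E
python3 plan.py 0.5393 -0.039 0.061 180 0 96.9
```

```text
t 5.75 pos [ 0.5394 -0.0374  0.1274] rpy [ 1.7999e+02 -2.0000e-02  9.6150e+01] q [-4.   2.9 -3.6 83.5  0.  79.9] f [ 0.2  0.7 -0.2] op 0.0219
xyz [-0.039, -0.007, 1.661] dr [0.0, -0.0, -0.013]
```

View pics/w2.png

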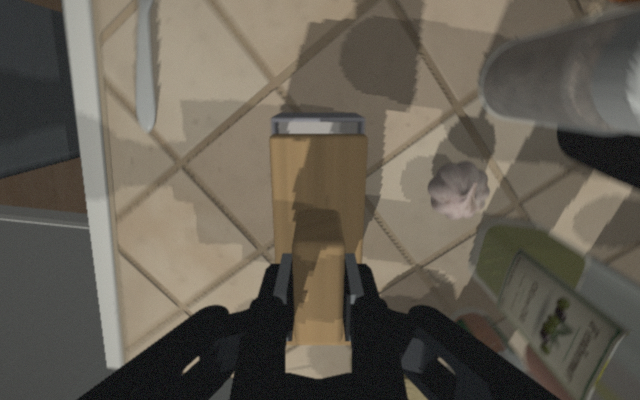

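The follower is held straight above the mould (rim at columns 272–366, row 125), lined up. Lowering.

Request:
{"method": "step_arm", "body": {"dr": [[0,0,-0.013],[0,0,-0.013],[0,0,-0.013],[0,0,-0.013],[0,0,-0.013],[0,0,-0.013],[0,0,-0.013],[0,0,-0.013]], "xyz": [[-0.039,0,0.2],[-0.039,0,0.5],[-0.039,0,0.8],[-0.039,0,1.1],[-0.039,0,1.35],[-0.039,0,1.55],[-0.039,0,1.65],[-0.039,0,1.66]], "gripper": [0.1,0.1,0.1,0.1,0.1,0.1,0.1,0.1]}}

```text
time: 6.55
ee_pos: [0.5393, -0.0404, 0.0605]
tcp_rot: [180.0, 0.0, 97.6]
wrist_force: [0.6, -0.1, -1.4]
opening: 0.0213
```

```bash
python3 plan.py 0.5393 -0.039 0.060 180 0 96.9
```

```text
t 6.55 pos [ 0.5393 -0.0404  0.0605] rpy [179.99   0.    97.58] q [ -4.3   3.9 -10.   76.1   0.   78.1] f [ 0.6 -0.1 -1.4] op 0.0213
xyz [0.035, 0.005, 0.011] dr [0.0, 0.0, 0.012]
```

Request:
{"method": "step_arm", "body": {"dr": [[0,0,0.0],[0,0,0],[0,0,0],[0,0,0],[0,0,0],[0,0,0],[0,0,0],[0,0,0]], "xyz": [[0,0,0.03],[0,0,0.03],[0,0,0.03],[0,0,0.03],[0,0,0.0],[0,0,-0.5],[0,0,-1.2],[0,0,-2.0]], "gripper": [0.1,0.5,0.8,1,1,1,1,1]}}

```text
time: 7.35
ee_pos: [0.5388, -0.0404, 0.1407]
tcp_rot: [-179.9, -0.0, 97.6]
wrist_force: [0.5, 0.3, -0.1]
opening: 0.0852
```

```bash
python3 - <<'E'
from h import *
from workcell import bot
p=bot.camera("wrist"); pickle.dump(p,open("w3.pkl","wb")); cv2.imwrite("pics/w3.png",p["image"][:,:,::-1])
r=bot.regions_of(p,"mould"); print([(x["p"],x["box"]) for x in r])
r=bot.regions_of(p,"follower"); print([(x["p"],x["box"]) for x in r])
E
python3 plan.py 0.5393 -0.039 0.018 180 0 96.9
```

```text
[(0.77, [321.6, 196.3, 88.0, 178.7]), (0.52, [154.0, 62.5, 22.0, 124.6])]
[(0.93, [319.1, 197.9, 68.5, 157.1])]
t 7.5 pos [ 0.5405 -0.0405  0.1427] rpy [1.7978e+02 5.0000e-02 9.7570e+01] q [-4.3  2.8 -2.  85.  -0.  78.1] f [ 0.7 -0.1 -0.6] op 0.0855
xyz [0.043, -0.036, 3.118] dr [0.004, 0.001, 0.012]
```

View pics/w3.png

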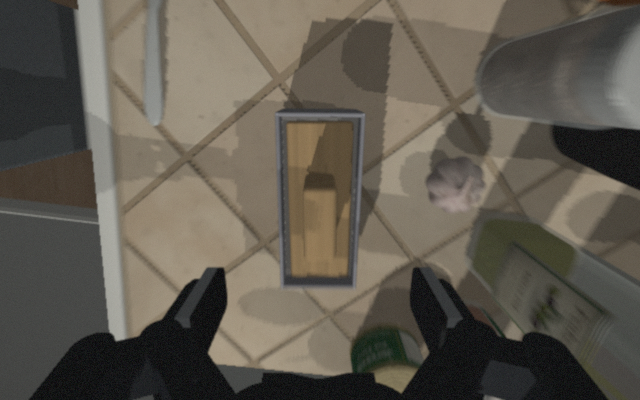

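The follower lies in the mould (mould 278–364 × 108–286, block at (320,215)). Now grip the mould across its sides.

Request:
{"method": "step_arm", "body": {"dr": [[0,0,0.01],[0,0,0.01],[0,0,0.01],[0,0,0.01],[0,0,0.01],[0,0,0.01],[0,0,0.01],[0,0,0.01]], "xyz": [[0.043,-0.03,0.5],[0.043,-0.03,1.3],[0.043,-0.03,2.1],[0.043,-0.03,2.7],[0.043,-0.03,3.0],[0.043,-0.03,3.08],[0.043,-0.03,3.08],[0.043,-0.03,3.08]], "gripper": [1,1,1,1,1,1,1,0.65], "squeeze": 50}}

```text
time: 8.3
ee_pos: [0.5386, -0.0389, 0.0185]
tcp_rot: [179.9, 0.0, 97.0]
wrist_force: [0.1, 0.4, -0.2]
opening: 0.0732
```

```bash
python3 plan.py 0.5393 -0.039 0.019 180 0 96.9
```

```text
t 8.3 pos [ 0.5386 -0.0389  0.0185] rpy [1.799e+02 2.000e-02 9.700e+01] q [ -4.1   4.9 -13.6  71.4  -0.   78.9] f [ 0.1  0.4 -0.2] op 0.0732
xyz [-0.004, 0.016, -0.013] dr [0.002, 0.0, 0.002]
```

Request:
{"method": "step_arm", "body": {"dr": [[0,0,0],[0,0,0],[0,0,0],[0,0,0],[0,0,0],[0,0,0],[0,0,0],[0,0,0]], "xyz": [[0,0,0],[0,0,0],[0,0,0],[0,0,0],[0,0,-0.2],[0,0,-0.7],[0,0,-1.3],[0,0,-1.8]], "gripper": [0.6,0.6,0.6,0.6,0.6,0.6,0.6,0.6], "squeeze": 50}}

```text
time: 9.1
ee_pos: [0.5374, -0.0388, 0.0902]
tcp_rot: [-179.9, -0.0, 97.0]
wrist_force: [0.0, -0.6, -4.9]
opening: 0.061
```

```bash
python3 - <<'E'
from h import *
from scipy.optimize import least_squares
from workcell import bot
ps=pickle.load(open("scene0.pkl","rb"));pt=pickle.load(open("top0.pkl","rb"))
def tri(a,b):
    f=lambda X:np.r_[proj(ps,X)[0]-a,proj(pt,X)[0]-b]
    s=least_squares(f,[.6,.1,.1]); return np.round(s.x,3),np.round(s.fun,1)
# jar lid centres
print("jar",tri((351.5,187),(332,160)), "red",tri((256.5,215),(291,240)))
p=bot.camera("wrist"); cv2.imwrite("pics/w4.png",p["image"][:,:,::-1])
p=bot.camera("scene"); pickle.dump(p,open("scene1.pkl","wb")); cv2.imwrite("pics/scene1.png",p["image"][:,:,::-1])
E
python3 plan.py 0.60 0.19 0.09 180 0 90.6
```

```text
jar (array([0.672, 0.073, 0.139]), array([ 0.1, -0. , -0.1,  0.1])) red (array([0.43 , 0.195, 0.148]), array([-0.,  0.,  0., -0.]))
t 9.2 pos [ 0.539  -0.0389  0.0919] rpy [1.798e+02 4.000e-02 9.700e+01] q [-4.1  3.  -7.4 79.4 -0.  78.9] f [ 0.6 -0.1 -5.1] op 0.0611
xyz [5.495, 2.21, 0.053] dr [0.004, 0.001, 0.112]
```

View pics/w4.png

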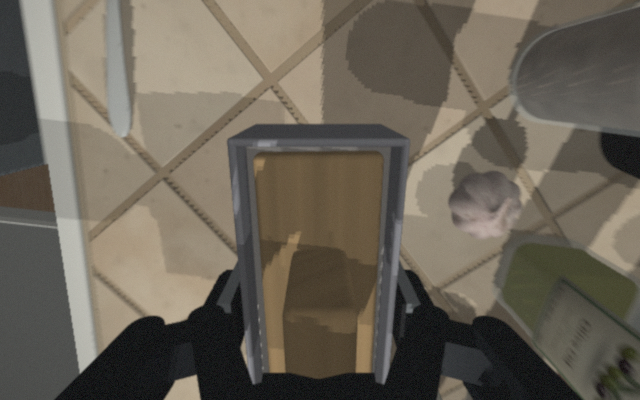

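View pics/scene1.png

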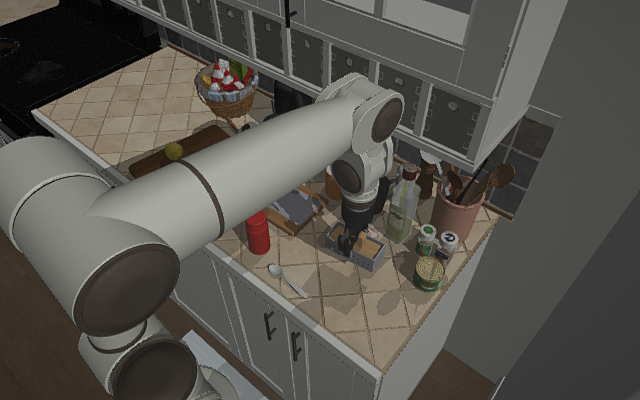

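Request:
{"method": "step_arm", "body": {"dr": [[0,0,0.02],[0,0,0.04],[0,0,0.06],[0,0,0.08],[0,0,0.1],[0,0,0.112],[0,0,0.112],[0,0,0.112]], "xyz": [[0.4,0.03,-0.3],[1.1,0.1,-0.6],[1.8,0.2,-0.9],[2.5,0.3,-1.2],[3.2,0.4,-1.3],[3.7,0.45,-1.3],[3.9,0.47,-1.3],[3.95,0.48,-1.3]], "gripper": [0.6,0.6,0.6,0.6,0.6,0.6,0.6,0.6]}}

```text
time: 10.0
ee_pos: [0.5371, 0.1208, 0.14]
tcp_rot: [-179.9, 0.0, 90.7]
wrist_force: [-0.1, -1.1, -4.4]
opening: 0.0613
```

```bash
python3 - <<'E'
from h import *
from workcell import bot
p=bot.camera("wrist"); pickle.dump(p,open("w5.pkl","wb")); cv2.imwrite("pics/w5.png",p["image"][:,:,::-1])
im=cv2.cvtColor(p["image"],cv2.COLOR_RGB2BGR)
for v,c in (((.5993,.2741,1.5813),(0,0,255)),((.6014,.2731,1.5857),(0,255,0)),((.5975,.2746,1.5762),(255,0,0))):
    for X in ([[-.118,-.08,.02],[-.118,.09,.02],[.142,.09,.02],[.142,-.08,.02]],[[-.005,-.035,.029],[.073,-.035,.029],[.073,.035,.029],[-.005,.035,.029]],[[.022*np.cos(t),.022*np.sin(t),.132] for t in np.linspace(0,6,20)]):
        uv=np.round(proj(p,place(np.array(X),v[0],v[1],0,v[2]))).astype(int); cv2.polylines(im,[uv.reshape(-1,1,2)],True,c,1)
cv2.imwrite("pics/w5o.png",im)
E
python3 plan.py 0.60 0.19 0.09 180 0 90.6
```

```text
t 10.05 pos [0.5373 0.1205 0.1402] rpy [-1.7991e+02  3.0000e-02  9.0640e+01] q [ 12.6   4.3  -0.7  85.1  -0.  102. ] f [ 0.1 -1.  -5.9] op 0.0609
xyz [1.722, 1.59, 1.251] dr [-0.002, 0.001, 0.001]
```

View pics/w5.png

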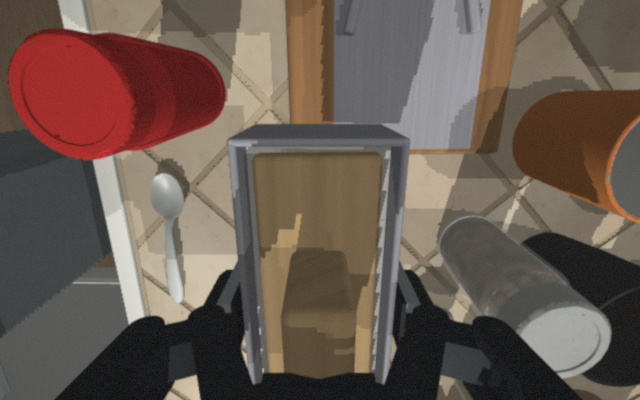

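View pics/w5o.png

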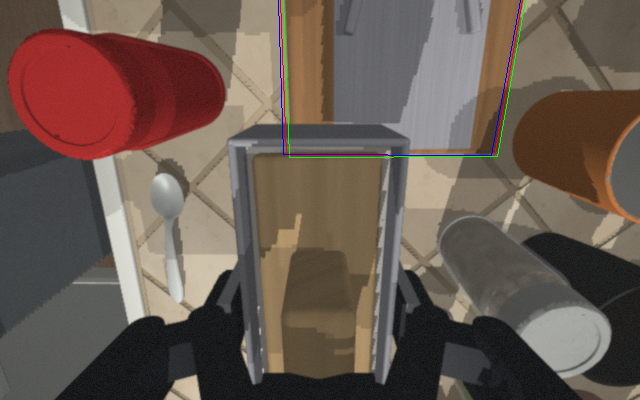

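Run:
```python
from h import *
p=pickle.load(open("w5.pkl","rb"))
im=cv2.cvtColor(p["image"],cv2.COLOR_RGB2BGR)
cv2.imwrite("pics/w5c.png",cv2.resize(im[0:160,270:540],None,fx=2.9,fy=2.9,interpolation=cv2.INTER_CUBIC))
```

```text
(no output)
```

View pics/w5c.png

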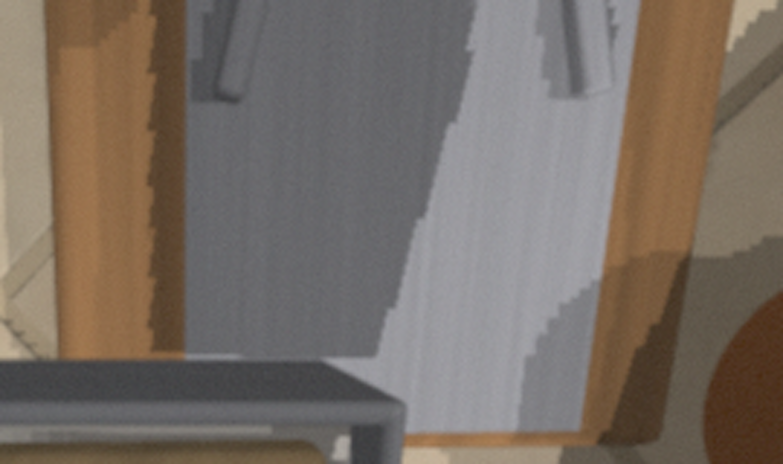

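Run:
```python
from h import *
from scipy.optimize import least_squares
p=pickle.load(open("w5.pkl","rb"))
C=lambda x,y:((x+.5)/2.9-.5+270,(y+.5)/2.9-.5)
def lp(v,u,w,z=.02):  # press coords of pixel
    X=ray(p,u,w,z); d=X[:2]-v[:2]; c,s=np.cos(v[2]),np.sin(v[2]); return np.array([c*d[0]+s*d[1],-s*d[0]+c*d[1]])
L=[(45,2),(62,350)];Rr=[(733,2),(660,438)];F=[(440,436),(600,437)]
def f(v):
    r=[lp(v,*C(*q))[1]-.09 for q in L]+[lp(v,*C(*q))[1]+.08 for q in Rr]+[lp(v,*C(*q))[0]+.118 for q in F]
    return np.array(r)*1000
s=least_squares(f,[.6,.274,1.58]); v=s.x; print(np.round(v,4),np.rad2deg(v[2]),np.round(s.fun,1))
for q in ((218,100),(243,98),(573,97),(612,93),(186,300),(582,430)): print(q,np.round(lp(v,*C(*q),.029 if q[1]<101 else .02)*1000,1))
```

```text
[0.6013 0.278  1.5935] 91.29914691708369 [-0.9 -1.9  1.6  1.3  0.4 -0.4]
(218, 100) [-33.9  47.2]
(243, 98) [-33.5  41.2]
(573, 97) [-34.1 -38.7]
(612, 93) [-33.4 -48. ]
(186, 300) [-80.4  54.4]
(582, 430) [-116.4  -56.5]
```

```bash
python3 plan.py 0.6022 0.194 0.09 180 0 90.9; python3 -c "
from h import *
pt=pickle.load(open('top0.pkl','rb'));print(ray(pt,247,210,.35))"
```

```text
t 10.05 pos [0.5373 0.1205 0.1402] rpy [-1.7991e+02  3.0000e-02  9.0640e+01] q [ 12.6   4.3  -0.7  85.1  -0.  102. ] f [ 0.1 -1.  -5.9] op 0.0609
xyz [1.821, 1.646, 1.25] dr [-0.002, 0.0, -0.005]
[0.50502665 0.28158163 0.35      ]
```

Request:
{"method": "step_arm", "body": {"dr": [[0,0,-0.005],[0,0,-0.005],[0,0,-0.005],[0,0,-0.005],[0,0,-0.005],[0,0,-0.005],[0,0,-0.005],[0,0,-0.005]], "xyz": [[0.5,0.1,0],[1.0,0.2,0.1],[1.4,0.6,0.3],[1.7,1.1,0.6],[1.8,1.45,0.9],[1.82,1.62,1.15],[1.82,1.646,1.25],[1.82,1.646,1.25]], "gripper": [0.6,0.6,0.6,0.6,0.6,0.6,0.6,0.6]}}

```text
time: 10.85
ee_pos: [0.6032, 0.189, 0.0894]
tcp_rot: [-179.9, 0.4, 90.6]
wrist_force: [4.0, -15.8, -8.5]
opening: 0.0614
```

```bash
python3 - <<'E'
from h import *
from workcell import bot
p=bot.camera("wrist"); pickle.dump(p,open("w6.pkl","wb")); 
im=cv2.cvtColor(p["image"],cv2.COLOR_RGB2BGR)
v=(.601,.274,np.deg2rad(90.9))
for X in ([[-.118,-.08,.02],[-.118,.09,.02],[.142,.09,.02],[.142,-.08,.02]],[[-.005,-.035,.029],[.073,-.035,.029],[.073,.035,.029],[-.005,.035,.029]],[[.022*np.cos(t),.022*np.sin(t),.132] for t in np.linspace(0,6,20)]):
        uv=np.round(proj(p,place(np.array(X),v[0],v[1],0,v[2]))).astype(int); cv2.polylines(im,[uv.reshape(-1,1,2)],True,(0,0,255),1)
cv2.imwrite("pics/w6o.png",im)
E
python3 plan.py 0.6022 0.194 0.039 180 0 90.9
```

```text
t 10.9 pos [0.6031 0.189  0.0895] rpy [-179.91    0.37   90.63] q [ 17.5  15.9   7.   81.2  -0.3 106.9] f [  4.4 -14.5 -10.1] op 0.0613
xyz [0.134, -0.02, 1.261] dr [-0.002, 0.006, -0.005]
```

View pics/w6o.png

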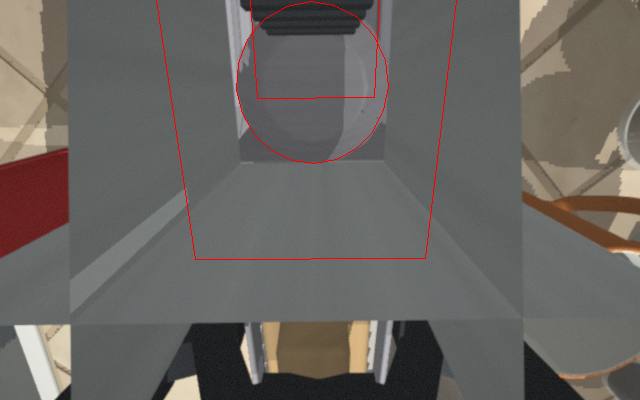

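The gripper's camera side touched the press head (15 N). I'll back off and set the mould down farther forward (x ≈ −100 mm), then push it in with the tool tilted back.

```bash
python3 plan.py 0.6026 0.174 0.039 180 0 90.9
```

```text
t 10.9 pos [0.6031 0.189  0.0895] rpy [-179.91    0.37   90.63] q [ 17.5  15.9   7.   81.2  -0.3 106.9] f [  4.4 -14.5 -10.1] op 0.0613
xyz [-0.366, -0.016, 1.265] dr [-0.002, 0.006, -0.005]
```

Request:
{"method": "step_arm", "body": {"dr": [[0,0,0],[0,0,0],[0,0,0],[0,0,0],[0,0,0],[0,0,0],[0,0,0],[0,0,0]], "xyz": [[-0.3,0,0],[-0.5,0,0],[-0.5,0,0.2],[-0.5,0,0.5],[-0.5,0,0.8],[-0.5,0,1.05],[-0.5,0,1.15],[-0.5,0,1.15]], "gripper": [0.6,0.6,0.6,0.6,0.6,0.6,0.6,0.6]}}

```text
time: 11.7
ee_pos: [0.6025, 0.1739, 0.0441]
tcp_rot: [-179.9, 0.0, 90.9]
wrist_force: [0.5, -0.3, -5.8]
opening: 0.0612
```

```bash
python3 plan.py 0.6026 0.174 0.039 180 0 90.9
```

```text
t 11.7 pos [0.6025 0.1739 0.0441] rpy [-1.7991e+02  2.0000e-02  9.0890e+01] q [ 16.1  16.    2.   76.1   0.  105.2] f [ 0.5 -0.3 -5.8] op 0.0612
xyz [0.002, 0.002, 0.128] dr [-0.002, 0.0, -0.0]
```

Request:
{"method": "step_arm", "body": {"dr": [[0,0,0],[0,0,0],[0,0,0],[0,0,0],[0,0,0],[0,0,0],[0,0,0],[0,0,0]], "xyz": [[0,0,0.08],[0,0,0.13],[0,0,0.13],[0,0,0.13],[0,0,0.1],[-0.2,0,-0.4],[-0.4,0,-1.2],[-0.7,0,-2.2]], "gripper": [0.6,0.6,0.85,1,1,1,1,1]}}

```text
time: 12.5
ee_pos: [0.6028, 0.1456, 0.1333]
tcp_rot: [-179.9, 0.0, 90.9]
wrist_force: [0.6, -0.5, 1.2]
opening: 0.0855
```

```bash
python3 - <<'E'
from h import *
from workcell import bot
p=bot.camera("wrist"); pickle.dump(p,open("w7.pkl","wb")); 
im=cv2.cvtColor(p["image"],cv2.COLOR_RGB2BGR)
r=bot.regions_of(p,"mould"); print([(x["p"],x["box"]) for x in r])
v=(.601,.274,np.deg2rad(90.9))
for X in ([[-.118,-.08,.02],[-.118,.09,.02],[.142,.09,.02],[.142,-.08,.02]],[[-.005,-.035,.029],[.073,-.035,.029],[.073,.035,.029],[-.005,.035,.029]],[[.022*np.cos(t),.022*np.sin(t),.132] for t in np.linspace(0,6,20)]):
        uv=np.round(proj(p,place(np.array(X),v[0],v[1],0,v[2]))).astype(int); cv2.polylines(im,[uv.reshape(-1,1,2)],True,(0,0,255),1)
cv2.imwrite("pics/w7o.png",im)
E
python3 plan.py 0.6026 0.174 0.039 180 0 90.9
```

```text
[(0.79, [321.7, 166.7, 104.8, 212.6]), (0.51, [319.3, 94.0, 342.0, 183.9])]
t 12.6 pos [0.6059 0.1452 0.14  ] rpy [ 1.7949e+02 -9.0000e-02  9.0810e+01] q [ 13.5  13.6   9.8  85.6  -0.  102.7] f [ 0.4  0.1 -0.2] op 0.0857
xyz [0.717, -0.094, 2.524] dr [0.009, -0.002, -0.002]
```

View pics/w7o.png

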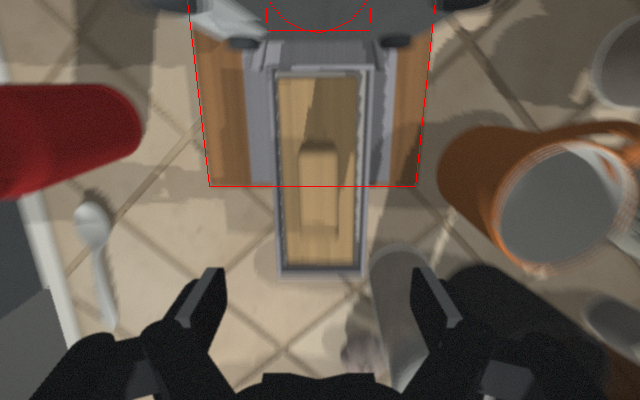

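Mould is on the board (front end entering the lead-ins, block at (318,190)), straight. jar_tall is close by, so I'll push with a small sideways offset, gripper shut.

```bash
python3 plan.py 0.589 0.08 0.055 180 0 90.9
```

```text
t 12.6 pos [0.6059 0.1452 0.14  ] rpy [ 1.7949e+02 -9.0000e-02  9.0810e+01] q [ 13.5  13.6   9.8  85.6  -0.  102.7] f [ 0.4  0.1 -0.2] op 0.0857
xyz [-1.628, -0.464, 2.117] dr [0.009, -0.002, -0.002]
```

Request:
{"method": "step_arm", "body": {"dr": [[0,0,0],[0,0,0],[0,0,0],[0,0,0],[0,0,0],[0,0,0],[0,0,0],[0,0,0]], "xyz": [[0,-0.2,-0.8],[-0.3,-0.36,-1.3],[-1.0,-0.36,-1.2],[-1.6,-0.36,-0.6],[-1.65,-0.36,0.3],[-1.65,-0.36,1.2],[-1.65,-0.36,1.8],[-1.65,-0.36,1.93]], "gripper": [0.5,0,0,0,0,0,0,0]}}

```text
time: 13.4
ee_pos: [0.5885, 0.0793, 0.053]
tcp_rot: [-179.8, 0.0, 90.9]
wrist_force: [-0.3, 0.4, 0.5]
opening: -0.0
```

```bash
python3 plan.py 0.589 0.15 0.052 180 0 90.9
```

```text
t 13.4 pos [0.5885 0.0793 0.053 ] rpy [-1.7975e+02  3.0000e-02  9.0850e+01] q [ 7.7 11.4 -2.4 76.4 -0.  96.8] f [-0.3  0.4  0.5] op -0.0
xyz [1.768, 0.04, 0.023] dr [-0.004, 0.001, -0.001]
```

Request:
{"method": "step_arm", "body": {"dr": [[0,0,0],[0,0,0],[0,0,0],[0,0,0],[0,0,0],[0,0,0],[0,0,0],[0,0,0]], "xyz": [[0.2,0,0],[0.4,0,0],[0.6,0,0],[0.8,0,0],[1.0,0,0],[1.2,0,0],[1.4,0,0],[1.6,0,0]], "gripper": [0,0,0,0,0,0,0,0]}}

```text
time: 14.2
ee_pos: [0.5894, 0.1442, 0.0565]
tcp_rot: [180.0, 0.0, 90.9]
wrist_force: [-0.2, -4.3, 3.5]
opening: -0.0
```

```bash
python3 - <<'E'
from h import *
from workcell import bot
p=bot.camera("scene"); im=cv2.cvtColor(p["image"],cv2.COLOR_RGB2BGR); cv2.imwrite("pics/s2.png",cv2.resize(im[100:260,200:400],None,fx=3.5,fy=3.5,interpolation=cv2.INTER_CUBIC))
p=bot.camera("top"); im=cv2.cvtColor(p["image"],cv2.COLOR_RGB2BGR); cv2.imwrite("pics/t2.png",cv2.resize(im[110:270,190:400],None,fx=3.5,fy=3.5,interpolation=cv2.INTER_CUBIC))
p=bot.camera("wrist"); cv2.imwrite("pics/w8.png",p["image"][:,:,::-1])
E
python3 plan.py 0.602 0.193 0.05 180 0 90.9
```

```text
t 14.35 pos [0.589  0.1447 0.0559] rpy [-1.7998e+02 -6.0000e-02  9.0940e+01] q [ 1.380e+01  1.280e+01 -5.000e-01  7.670e+01  1.000e-01  1.028e+02] f [ 0.1 -0.9 -0.3] op 0.0001
xyz [1.201, 0.345, 0.148] dr [-0.0, -0.001, 0.001]
```

View pics/s2.png

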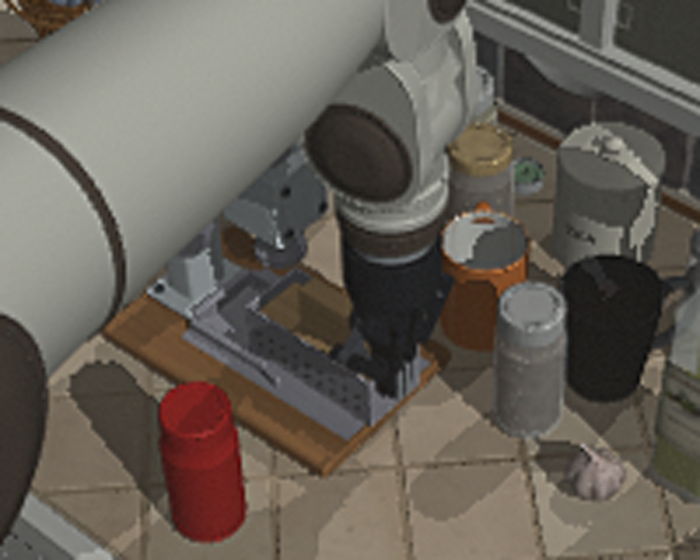

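View pics/t2.png

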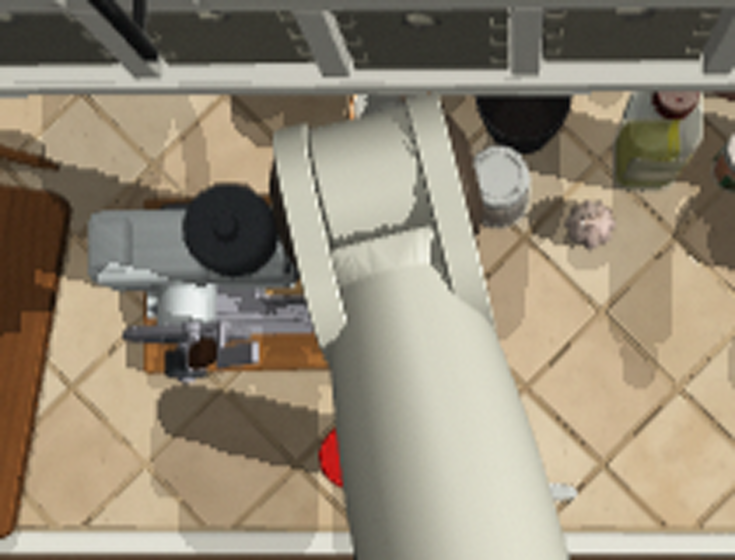

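View pics/w8.png

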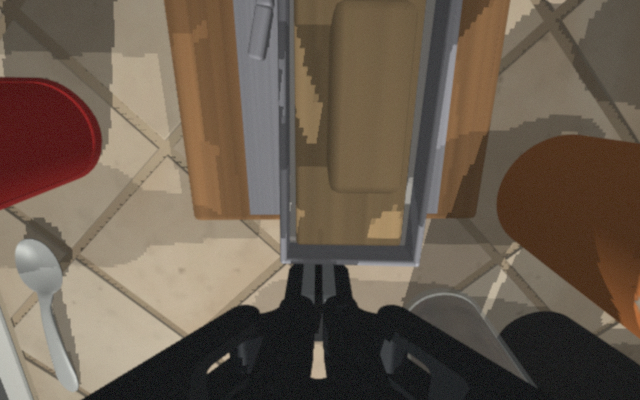

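Request:
{"method": "step_arm", "body": {"dr": [[0,0.14,0],[0,0.28,0],[0,0.4,0],[0,0.4,0],[0,0.4,0],[0,0.4,0],[0,0.4,0],[0,0.4,0]], "xyz": [[-0.3,0.1,0],[-0.3,0.3,0],[-0.3,0.34,0],[-0.1,0.34,0.05],[0.15,0.34,0.1],[0.4,0.34,0.1],[0.65,0.34,0.1],[0.85,0.34,0.1]], "gripper": [0,0,0,0,0,0,0,0]}}

```text
time: 15.15
ee_pos: [0.6018, 0.1797, 0.0521]
tcp_rot: [180.0, -22.9, 91.0]
wrist_force: [-0.2, -2.2, -1.9]
opening: 0.0002
```

```bash
python3 - <<'E'
from h import *
from workcell import bot
p=bot.camera("wrist"); 
im=cv2.cvtColor(p["image"],cv2.COLOR_RGB2BGR)
v=(.601,.274,np.deg2rad(90.9))
X=[[-.07,-.031,.072],[-.07,.031,.072],[.07,.031,.072],[.07,-.031,.072]]
uv=np.round(proj(p,place(np.array(X),v[0],v[1],0,v[2]))).astype(int); print(uv.tolist()); cv2.polylines(im,[uv.reshape(-1,1,2)],True,(0,0,255),1)
cv2.imwrite("pics/w9.png",im)
E
python3 plan.py 0.602 0.193 0.05 180 0 90.9
```

```text
[[388, 219], [249, 219], [254, -75], [384, -75]]
t 15.2 pos [0.6018 0.1806 0.0523] rpy [179.98 -22.93  91.02] q [ 6.6 12.9 -3.4 71.4 22.8 96. ] f [-0.2  0.4  0.5] op 0.0001
xyz [0.264, 0.01, 0.174] dr [-0.0, -0.4, 0.002]
```

View pics/w9.png

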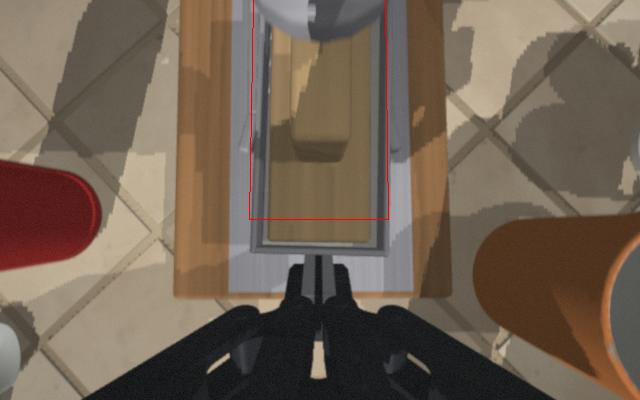

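Request:
{"method": "step_arm", "body": {"dr": [[0,0,0],[0,0,0],[0,0,0],[0,0,0],[0,0,0],[0,0,0],[0,0,0],[0,0,0]], "xyz": [[0.09,0,0.04],[0.18,0,0.08],[0.27,0,0.12],[0.35,0,0.15],[0.37,0,0.16],[0.37,0,0.16],[0.37,0,0.16],[0.37,0,0.16]], "gripper": [0,0,0,0,0,0,0,0]}}

```text
time: 16.0
ee_pos: [0.6019, 0.1939, 0.0518]
tcp_rot: [-180.0, -22.9, 90.9]
wrist_force: [0.7, -1.1, 1.2]
opening: -0.0002
```

```bash
python3 - <<'E'
from h import *
from workcell import bot
p=bot.camera("wrist"); 
im=cv2.cvtColor(p["image"],cv2.COLOR_RGB2BGR)
v=(.601,.274,np.deg2rad(90.9))
for z in (.02,.072):
  X=[[-.07,-.031,z],[-.07,.031,z],[.07,.031,z],[.07,-.031,z]]
  uv=np.round(proj(p,place(np.array(X),v[0],v[1],0,v[2]))).astype(int); print(uv.tolist()); cv2.polylines(im,[uv.reshape(-1,1,2)],True,(0,0,255),1)
cv2.imwrite("pics/w10.png",im)
E
python3 plan.py 0.602 0.193 0.05 180 0 90.9
```

```text
[[369, 244], [266, 244], [269, 22], [367, 22]]
[[388, 251], [247, 251], [252, -47], [383, -47]]
t 16.05 pos [0.6019 0.1939 0.0518] rpy [-179.99  -22.93   90.86] q [ 7.8 12.9 -3.4 70.8 22.8 97.5] f [ 0.4 -0.2  0.4] op 0.0
xyz [-0.039, 0.002, 0.032] dr [-0.0, -0.4, -0.001]
```

View pics/w10.png

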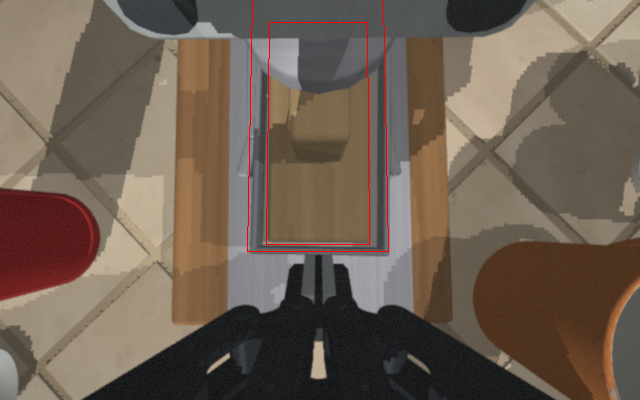

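Request:
{"method": "step_arm", "body": {"dr": [[0,0,0],[0,0,0],[0,0,0],[0,0,0],[0,0,0],[0,-0.1,0],[0,-0.2,0],[0,-0.3,0]], "xyz": [[-0.3,0,-0.2],[-0.5,0,-0.8],[-0.5,0,-1.6],[-0.6,-0.4,-2.5],[-0.8,-1.0,-3.5],[-1.0,-2.0,-4.5],[-1.2,-3.0,-5.5],[-1.4,-4.0,-6.0]], "gripper": [0,0,0,0,0,0.5,1,1]}}

```text
time: 16.85
ee_pos: [0.4509, 0.0479, 0.2498]
tcp_rot: [179.9, -5.5, 90.8]
wrist_force: [-1.0, -0.8, 0.4]
opening: 0.0436
```

```bash
python3 - <<'E'
from h import *
from scipy.optimize import least_squares
from workcell import bot
ps=pickle.load(open("scene0.pkl","rb"));pt=pickle.load(open("top0.pkl","rb"))
def tri(a,b):
    f=lambda X:np.r_[proj(ps,X)[0]-a,proj(pt,X)[0]-b]
    s=least_squares(f,[.55,.25,.3]); return np.round(s.x,3),np.round(s.fun,1)
print("griptop",tri((246.6,125.5),(247.2,210.5)))
for n in("wrist","scene","top"):
  p=bot.camera(n); pickle.dump(p,open(n+"11.pkl","wb")); cv2.imwrite(f"pics/{n}11.png",p["image"][:,:,::-1])
E
python3 plan.py 0.45 0.25 0.3 180 0 90.9
```

```text
griptop (array([0.506, 0.28 , 0.347]), array([-1. ,  0. ,  0.7, -0.8]))
t 17.0 pos [0.451  0.0495 0.2505] rpy [179.71  -5.73  90.92] q [ 2.7 -8.3 -0.9 96.9  5.7 91.8] f [ 0.1 -0.1 -0.3] op 0.0648
xyz [5.112, 0.059, -0.731] dr [0.005, -0.1, 0.0]
```

View pics/scene11.png

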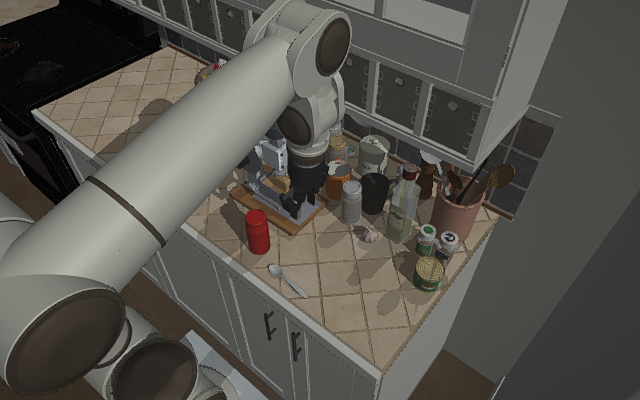

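View pics/wrist11.png

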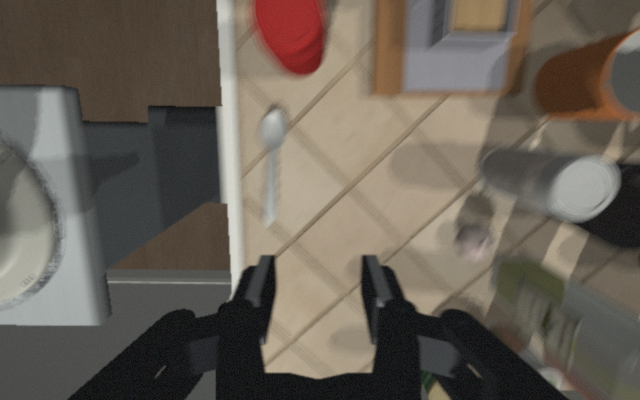

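```bash
cat > planm.py <<'E'
import sys,numpy as np
from scipy.spatial.transform import Rotation as Ro
from workcell import bot
# args: pos x y z, theta(rad crank roll), pitchdown(deg): 0 = horizontal
def go(pos,th,pd):
    o=bot.get_obs(); R=Ro.from_euler('xyz',o["tcp_rot"],degrees=True)
    a=np.deg2rad(pd); z=np.array([np.cos(a),0,-np.sin(a)]); x=np.array([-np.sin(a),0,-np.cos(a)]); y=np.cross(z,x)
    T=Ro.from_rotvec([th,0,0])*Ro.from_matrix(np.c_[x,y,z])
    d=R.inv().apply(np.array(pos)-o["ee_pos"])/.04; w=(R.inv()*T).as_rotvec()
    print("t",round(o["time"],2),"pos",np.round(o["ee_pos"],4),"q",np.round(o["q"],1),"f",np.round(o["wrist_force"],1),"op",round(o["opening"],4))
    M=R.as_matrix(); print("tool x",M[:,0].round(3),"y",M[:,1].round(3),"z",M[:,2].round(3))
    print("xyz",np.round(d,3).tolist(),"dr",np.round(w,3).tolist())
if __name__=="__main__":
    a=[float(x) for x in sys.argv[1:]]; go(a[:3],a[3],a[4])
E
python3 planm.py .42 .2 .33 0 90; python3 planm.py .42 .2 .33 0 0
python3 - <<'E'
from h import *
ps=pickle.load(open("scene0.pkl","rb"));pt=pickle.load(open("top0.pkl","rb"))
print(ray(ps,236.6,164.4,.2),ray(pt,241,213,.2))
E
```

```text
t 17.0 pos [0.451  0.0495 0.2505] q [ 2.7 -8.3 -0.9 96.9  5.7 91.8] f [ 0.1 -0.1 -0.3] op 0.0648
tool x [-0.016  0.995  0.1  ] y [1.    0.016 0.005] z [ 0.003  0.1   -0.995]
xyz [3.955, -0.707, -1.605] dr [0.082, -0.075, -1.554]
t 17.0 pos [0.451  0.0495 0.2505] q [ 2.7 -8.3 -0.9 96.9  5.7 91.8] f [ 0.1 -0.1 -0.3] op 0.0648
tool x [-0.016  0.995  0.1  ] y [1.    0.016 0.005] z [ 0.003  0.1   -0.995]
xyz [3.955, -0.707, -1.605] dr [-1.145, -1.287, -1.273]
[0.49435744 0.32770494 0.2       ] [0.50697601 0.33342344 0.2       ]
```

Request:
{"method": "step_arm", "body": {"dr": [[0.01,-0.01,-0.15],[0.02,-0.02,-0.3],[0.03,-0.03,-0.45],[0.04,-0.04,-0.6],[0.05,-0.05,-0.75],[0.06,-0.06,-0.9],[0.06,-0.06,-1.05],[0.07,-0.07,-1.2]], "xyz": [[0,-0.1,-0.7],[0.2,-0.3,-1.4],[0.8,-0.5,-1.9],[1.5,-0.7,-2.0],[2.2,-0.7,-2.0],[2.8,-0.7,-2.0],[3.2,-0.7,-2.0],[3.4,-0.7,-2.0]], "gripper": [1,1,1,1,1,1,1,1]}}

```text
time: 17.8
ee_pos: [0.4225, 0.178, 0.3393]
tcp_rot: [179.9, -1.2, 159.9]
wrist_force: [-0.1, -0.1, -0.3]
opening: 0.0853
```

```bash
python3 planm.py .42 .22 .33 0.31 0
```

```text
t 17.8 pos [0.4225 0.178  0.3393] q [ 22.3  -2.7  14.6 108.2   0.9  42.4] f [-0.1 -0.1 -0.3] op 0.0853
tool x [-0.939  0.344  0.022] y [0.344 0.939 0.001] z [-0.02   0.009 -1.   ]
xyz [0.415, 0.964, 0.244] dr [-0.51, -1.507, -0.039]
```

Request:
{"method": "step_arm", "body": {"dr": [[-0.045,-0.14,0],[-0.09,-0.28,-0.01],[-0.14,-0.42,-0.01],[-0.19,-0.56,-0.01],[-0.235,-0.7,-0.02],[-0.28,-0.84,-0.02],[-0.33,-0.98,-0.025],[-0.38,-1.12,-0.03]], "xyz": [[0.05,0.1,0],[0.1,0.2,0.05],[0.15,0.35,0.1],[0.2,0.5,0.15],[0.25,0.6,0.2],[0.3,0.75,0.24],[0.35,0.85,0.24],[0.4,0.96,0.24]], "gripper": [1,1,1,1,1,1,1,1]}}

```text
time: 18.6
ee_pos: [0.4275, 0.2425, 0.3322]
tcp_rot: [146.6, 60.6, 140.5]
wrist_force: [1.8, -1.2, 1.7]
opening: 0.0852
```

```bash
python3 planm.py .42 .29 .315 0.31 0
```

```text
t 18.6 pos [0.4275 0.2425 0.3322] q [ 56.5 -48.4 -40.7  48.7 -51.4  51.5] f [ 1.8 -1.2  1.7] op 0.0852
tool x [-0.379  0.313 -0.871] y [0.162 0.949 0.27 ] z [ 0.911 -0.039 -0.41 ]
xyz [0.817, 0.98, -0.041] dr [-0.167, -0.39, -0.0]
```

```bash
python3 - <<'E'
from h import *
from workcell import bot
p=bot.camera("wrist"); pickle.dump(p,open("w12.pkl","wb")); 
im=cv2.cvtColor(p["image"],cv2.COLOR_RGB2BGR); cv2.imwrite("pics/w12.png",im)
print(-p["R"].T@p["t"])
for t in ("crank_grip","catch_tail","press_crank"):
    print(t,[(x["p"],np.round(x["box"])) for x in bot.regions_of(p,t)])
E
python3 planm.py .42 .29 .315 0.31 25
```

```text
[0.26618734 0.273908   0.31776489]
crank_grip [(0.7, array([380., 142.,  86., 238.]))]
catch_tail [(0.74, array([361., 185.,  49., 122.])), (0.17, array([338., 132., 278., 264.]))]
press_crank [(0.66, array([381., 144.,  80., 243.]))]
t 18.8 pos [0.427  0.2431 0.3345] q [ 56.4 -48.4 -40.4  49.1 -51.   51.6] f [-0.  -0.8 -0.2] op 0.0853
tool x [-0.383  0.315 -0.868] y [0.16  0.949 0.273] z [ 0.91  -0.034 -0.414]
xyz [0.858, 0.952, 0.003] dr [-0.159, 0.04, -0.038]
```

View pics/w12.png

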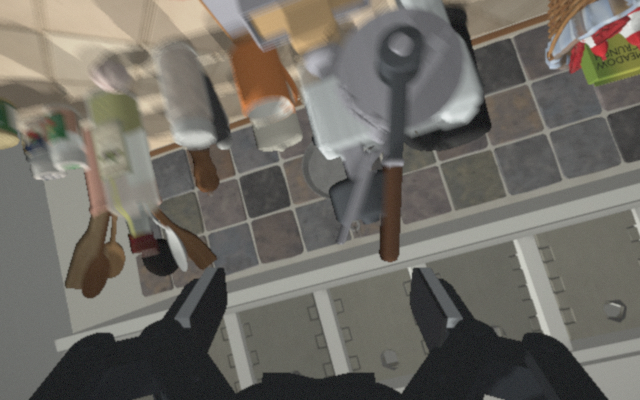

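Run:
```python
from h import *
from scipy.optimize import least_squares
p=pickle.load(open("w12.pkl","rb"));ps=pickle.load(open("scene0.pkl","rb"));pt=pickle.load(open("top0.pkl","rb"))
im=cv2.cvtColor(p["image"],cv2.COLOR_RGB2BGR); cv2.imwrite("pics/w12c.png",cv2.resize(im[10:280,280:500],None,fx=2.7,fy=2.2,interpolation=cv2.INTER_CUBIC))
# press frame: unit ex,ey
yaw=np.deg2rad(90.9); ex=np.array([np.cos(yaw),np.sin(yaw),0]); ey=np.array([-np.sin(yaw),np.cos(yaw),0]); O=np.array([.601,.274,0])
def P(ax,ay,th,r,dy=0,off=0): # r along handle, off along handle's x axis
    return O+ex*(ax-r*np.sin(th)+off*np.cos(th))+ey*(ay+dy)+np.array([0,0,.2+r*np.cos(th)+off*np.sin(th)])
def f(v):
    ax,ay,th=v
    r=[proj(p,P(ax,ay,th,.155))[0]-[390,257], proj(p,P(ax,ay,th,.083))[0]-[394,165],
       .7*(proj(ps,P(ax,ay,th,.155))[0]-[246.6,125.5]), .7*(proj(pt,P(ax,ay,th,.155))[0]-[247.2,210.5]),
       .7*(proj(p,P(ax,ay,th,0,.015))[0]-[401,47])]
    return np.concatenate(r)
s=least_squares(f,[.054,.095,.3]); print(np.round(s.x,4),np.round(s.fun,1))
```

```text
[0.0576 0.0852 0.3304] [ 0.2  0.8 -0.1 -2.7  1.4 -1.2  0.6 -3.3 -1.1 -1.3]
```

View pics/w12c.png

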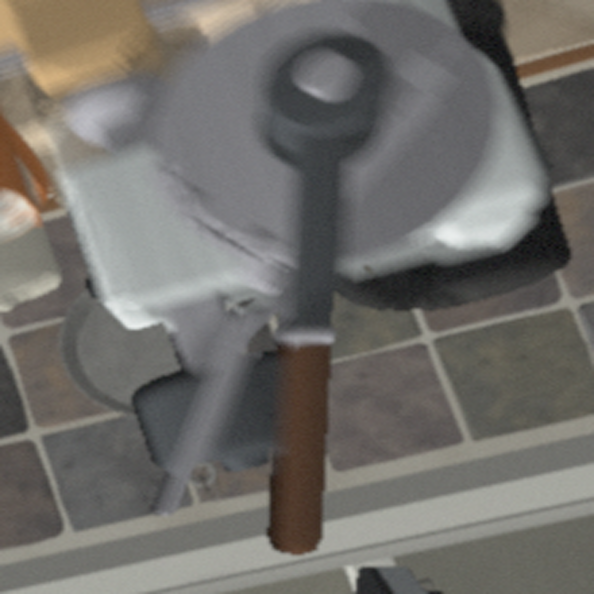

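```bash
cat > crank.py <<'E'
import sys,numpy as np
from scipy.spatial.transform import Rotation as Ro
from workcell import bot
yaw=np.deg2rad(90.9); ex=np.array([np.cos(yaw),np.sin(yaw),0]); ey=np.array([-np.sin(yaw),np.cos(yaw),0]); O=np.array([.601,.274,0])
AX,AY=.0576,.088
def pose(th,al=25,r=.115,off=-.004,back=0.,dy=0.,AX=AX):
    h=-np.sin(th)*ex+np.cos(th)*np.array([0,0,1]); t=np.cos(th)*ex+np.sin(th)*np.array([0,0,1])
    A=O+AX*ex+(AY+dy)*ey+[0,0,.2]
    a=np.deg2rad(al); z=np.cos(a)*(-ey)-np.sin(a)*h; y=t; x=np.cross(y,z)
    return A+r*h+off*t+(.019-back)*z, Ro.from_matrix(np.c_[x,y,z])
def rel(P,T,v=True):
    o=bot.get_obs(); R=Ro.from_euler('xyz',o["tcp_rot"],degrees=True)
    d=R.inv().apply(P-o["ee_pos"])/.04; w=(R.inv()*T).as_rotvec()
    if v: print("t",round(o["time"],2),"pos",np.round(o["ee_pos"],4),"q",np.round(o["q"],1),"f",np.round(o["wrist_force"],1),"op",round(o["opening"],4))
    print("target",np.round(P,4),"xyz",np.round(d,3).tolist(),"dr",np.round(w,3).tolist())
E
python3 -c "
from crank import *
rel(*pose(.33,back=.07))"
```

```text
t 18.8 pos [0.427  0.2431 0.3345] q [ 56.4 -48.4 -40.4  49.1 -51.   51.6] f [-0.  -0.8 -0.2] op 0.0853
target [0.4666 0.2815 0.3279] xyz [0.064, 1.024, 0.938] dr [-0.18, 0.046, -0.026]
```

Request:
{"method": "step_arm", "body": {"dr": [[-0.06,0.015,-0.01],[-0.12,0.03,-0.02],[-0.18,0.046,-0.026],[-0.18,0.046,-0.026],[-0.18,0.046,-0.026],[-0.18,0.046,-0.026],[-0.18,0.046,-0.026],[-0.18,0.046,-0.026]], "xyz": [[0,0.2,0.1],[0,0.5,0.2],[0.05,0.8,0.4],[0.06,1.0,0.7],[0.06,1.02,0.9],[0.06,1.02,0.94],[0.06,1.02,0.94],[0.06,1.02,0.94]], "gripper": [1,1,1,1,1,1,1,1]}}

```text
time: 19.6
ee_pos: [0.4713, 0.2861, 0.3318]
tcp_rot: [140.9, 59.0, 145.6]
wrist_force: [0.5, -0.3, -0.3]
opening: 0.0851
```

Run:
```python
from h import *
from crank import *
p=bot.camera("wrist"); pickle.dump(p,open("w13.pkl","wb")); 
im=cv2.cvtColor(p["image"],cv2.COLOR_RGB2BGR)
def pt(th,r,off):
    P,T=pose(th,r=r,off=off); return P-.019*T.as_matrix()[:,2]
for pts in ([(.083,-.007),(.155,-.007),(.155,.007),(.083,.007)],[(0,0),(.083,0)],[(.112,-.028),(.112,-.028)]):
    uv=np.round([proj(p,pt(.33,*q))[0] for q in pts]).astype(int); cv2.polylines(im,[uv.reshape(-1,1,2)],True,(0,0,255),1); print(uv.tolist())
cv2.imwrite("pics/w13.png",im)
rel(*pose(.33,back=.0))
```

```text
[[305, 174], [305, 288], [328, 288], [327, 174]]
[[316, 52], [316, 174]]
[[272, 219], [272, 219]]
t 19.65 pos [0.4712 0.2863 0.3318] q [ 49.  -48.5 -43.8  34.3 -36.   39.2] f [-0.4 -0.2 -0.5] op 0.0853
target [0.5299 0.292  0.2999] xyz [0.1, -0.136, 1.667] dr [-0.006, 0.002, -0.003]
```

View pics/w13.png

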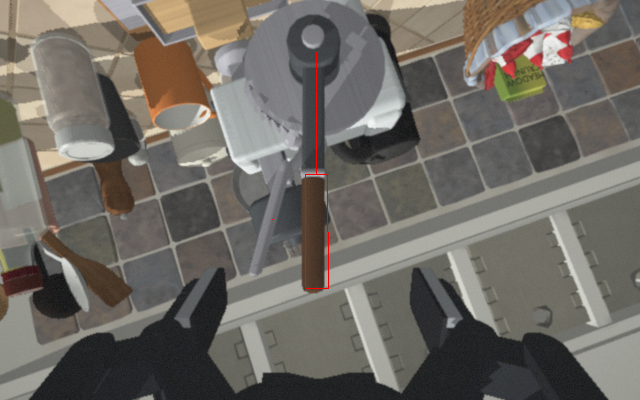

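```bash
cat > kin.py <<'E'
import numpy as np
from scipy.spatial.transform import Rotation as Ro
from scipy.optimize import least_squares
D=[([72.8,5.,10.1,95.1,0,90],[.1629,.5253,.2313]),([27.9,-19.6,-11.9,97.6,0,114.2],[.3258,.1725,.2315]),([-15.3,-4.7,-4.7,90.1,0,13.3],[.4663,-.1277,.1857]),
([-20.1,1.9,-16.2,71.9,0,-4.6],[.4871,-.1785,.0239]),([-20.2,-.2,-7.4,82.7,0,-4.6],[.4868,-.1791,.1214]),([-4.,2.9,-3.6,83.5,0,79.9],[.5394,-.0374,.1274]),
([-4.1,4.9,-13.6,71.4,0,78.9],[.5386,-.0389,.0185]),([12.6,4.3,-.7,85.1,0,102],[.5373,.1205,.1402]),([16.1,16,2,76.1,0,105.2],[.6025,.1739,.0441]),
([7.7,11.4,-2.4,76.4,0,96.8],[.5885,.0793,.053]),([6.6,12.9,-3.4,71.4,22.8,96.],[.6018,.1806,.0523]),([7.8,12.9,-3.4,70.8,22.8,97.5],[.6019,.1939,.0518]),
([2.7,-8.3,-.9,96.9,5.7,91.8],[.451,.0495,.2505]),([22.3,-2.7,14.6,108.2,.9,42.4],[.4225,.178,.3393]),([56.4,-48.4,-40.4,49.1,-51.,51.6],[.427,.2431,.3345]),([49,-48.5,-43.8,34.3,-36,39.2],[.4712,.2863,.3318])]
def rows(q):
    j=np.deg2rad(q); B=j[1]-j[2]+j[3]; F=j[1]-j[2]
    ry=lambda a,v:Ro.from_rotvec([0,a,0]).apply(v)
    cols=[[1,0,0],[0,0,1]]
    for a in (j[1],F,B): cols+= [ry(a,[1,0,0]),ry(a,[0,0,1])]
    cols.append(ry(B,[np.cos(j[4]),np.sin(j[4]),0]))
    return Ro.from_rotvec([0,0,j[0]]).apply(np.array(cols,float)).T
A=np.vstack([rows(q) for q,_ in D]); b=np.concatenate([p for _,p in D])
lam=1e-4
K=np.linalg.solve(A.T@A+lam**2*np.eye(9),A.T@b)
def fkp(q): return rows(q)@K
def fkR(q):
    j=np.deg2rad(q); B=j[1]-j[2]+j[3]
    M=np.array([[0,0,1],[0,1,0],[-1,0,0.]])  # tool x=-Z,y=Y,z=X
    return Ro.from_rotvec([0,0,j[0]])*Ro.from_rotvec([0,B,0])*Ro.from_rotvec([0,0,j[4]])*Ro.from_rotvec([j[5],0,0])*Ro.from_matrix(M)
def ik(P,T,q0):
    f=lambda q:np.r_[(fkp(q)-P)*100,((fkR(q).inv()*T).as_rotvec())*20]
    s=least_squares(f,q0,x_scale=10); return s.x,np.abs(s.fun).max()
if __name__=="__main__":
    print(np.round(K,4)); print(np.round((A@K-b).reshape(-1,3)*1000,1).tolist())
    from crank import pose
    from workcell import bot
    o=bot.get_obs(); print(o["tcp_rot"],fkR(o["q"]).as_euler('xyz',degrees=True))
    for al in (25,40,55,70,80):
        q=o["q"].copy()
        for th,back in ((.33,.07),(.33,.0),(.5,0),(.7,0),(.85,0),(.85,.07)):
            q,e=ik(*pose(th,al=al,back=back),q); print(al,th,back,np.round(q,1),round(e,3))
E
python3 kin.py
```

```text
[-6.000e-04  1.600e-01 -2.000e-04  4.205e-01  5.191e-01  3.620e-02
  1.450e-01  4.000e-04  2.848e-01]
[[-0.2, 0.3, -0.0], [0.3, 0.2, 0.2], [0.2, 0.1, -0.3], [-0.4, 0.4, -0.3], [-0.2, 0.1, 0.1], [0.1, -0.3, -0.1], [0.1, 0.3, 0.3], [0.2, -0.4, 0.1], [0.2, 0.1, -0.1], [0.2, 0.3, 0.7], [-0.3, 0.1, -0.6], [-0.1, -0.0, 0.1], [0.0, 0.1, -0.1], [-0.4, -0.1, -0.1], [0.0, -0.4, -0.2], [-0.1, 0.4, 0.2]]
[140.93331168  58.99148965 145.66869591] [140.93331168  58.99148965 145.66869591]
25 0.33 0.07 [ 48.7 -50.1 -44.9  34.6 -35.4  38.8] 0.0
25 0.33 0.0 [ 42.4 -41.6 -45.   24.2 -29.9  35.2] 0.0
25 0.5 0 [ 38.1 -46.6 -49.9  20.5 -22.7  40.7] 0.0
25 0.7 0 [ 32.9 -51.9 -55.9  15.5 -14.4  47.9] 0.0
25 0.85 0 [ 29.2 -55.1 -60.5  11.   -8.6  54. ] 0.0
25 0.85 0.07 [ 31.6 -71.5 -62.8  25.2 -10.9  54.7] 0.0
40 0.33 0.07 [ 40.  -41.7 -31.1  50.5 -18.7  39.2] 0.0
40 0.33 0.0 [ 36.6 -35.2 -32.9  41.6 -16.2  36.9] 0.0
40 0.5 0 [ 31.  -40.7 -38.9  36.4  -6.7  40.1] 0.0
40 0.7 0 [ 24.2 -46.2 -46.2  29.5   4.5  45.2] 0.0
40 0.85 0 [ 19.4 -49.5 -51.8  23.4  12.4  50.1] 0.0
40 0.85 0.07 [ 16.2 -61.  -52.2  34.9  15
[... 249 characters left out ...]
40.5  36.5  29.8  41.6] 0.0
55 0.85 0.07 [  5.6 -44.7 -38.7  47.   34.5  37. ] 0.0
70 0.33 0.07 [ 24.9 -15.8  -0.6  79.1   8.   29.2] 0.0
70 0.33 0.0 [ 26.  -14.1  -6.3  71.5   7.5  30.3] 0.0
70 0.5 0 [ 19.5 -18.7 -13.2  65.9  18.5  28.7] 0.0
70 0.7 0 [ 12.1 -22.4 -20.9  59.3  31.9  27.9] 0.0
70 0.85 0 [  7.  -24.1 -26.5  53.8  41.7  28.4] 0.0
70 0.85 0.07 [  0.3 -25.6 -21.9  65.3  45.2  20.6] 0.0
80 0.33 0.07 [21.7 -5.2 11.1 89.8 13.7 24.4] 0.0
80 0.33 0.0 [23.5 -5.3  3.5 81.9 13.2 26.2] 0.0
80 0.5 0 [17.2 -9.4 -3.3 77.  23.8 23. ] 0.0
80 0.7 0 [ 10.1 -12.3 -10.7  71.7  36.8  19.5] 0.0
80 0.85 0 [  5.3 -13.2 -15.7  67.9  46.4  17.4] 0.0
80 0.85 0.07 [ -1.  -12.3  -9.5  79.9  48.2   8.4] 0.0
```

```bash
sed -i 's/AX,AY=.0576,.088/AX,AY=.0558,.088/; s/al=25/al=60/' crank.py; python3 -c "
from crank import *
from kin import ik,fkp
o=bot.get_obs()
rel(*pose(.33,back=.07)); q=o['q'].copy()
for th,b in ((.33,.07),(.33,0),(.6,0),(.85,0),(.85,.07),(.85,.15)):
    q,e=ik(*pose(th,back=b),q); print(th,b,q.round(1),round(e,3))"
```

```text
t 19.65 pos [0.4712 0.2863 0.3318] q [ 49.  -48.5 -43.8  34.3 -36.   39.2] f [-0.4 -0.2 -0.5] op 0.0853
target [0.4875 0.2727 0.3493] xyz [-0.648, -0.184, 0.143] dr [-0.005, 0.613, -0.005]
0.33 0.07 [ 28.8 -25.6 -11.5  69.2   0.8  33.3] 0.0
0.33 0 [ 28.9 -22.2 -15.7  61.5   0.7  33.4] 0.0
0.6 0 [ 18.5 -29.6 -26.3  52.2  18.3  34. ] 0.0
0.85 0 [  9.5 -34.  -36.2  41.9  34.6  37.5] 0.0
0.85 0.07 [  3.  -38.5 -33.4  52.7  39.2  31.7] 0.0
0.85 0.15 [ -6.3 -40.3 -27.9  66.5  45.1  21.9] 0.0
```

Request:
{"method": "step_arm", "body": {"dr": [[0,0.14,0],[0,0.28,0],[0,0.42,0],[0,0.56,0],[-0.005,0.613,-0.005],[-0.005,0.613,-0.005],[-0.005,0.613,-0.005],[-0.005,0.613,-0.005]], "xyz": [[-0.2,-0.05,-0.1],[-0.4,-0.1,-0.1],[-0.6,-0.15,0],[-0.65,-0.18,0.1],[-0.65,-0.18,0.14],[-0.65,-0.18,0.14],[-0.65,-0.18,0.14],[-0.65,-0.18,0.14]], "gripper": [1,1,1,1,1,1,1,1]}}

```text
time: 20.45
ee_pos: [0.4868, 0.273, 0.3486]
tcp_rot: [158.4, 28.3, 170.3]
wrist_force: [-0.5, -0.0, 0.4]
opening: 0.0853
```

Run:
```python
from h import *
from crank import *
p=bot.camera("wrist"); pickle.dump(p,open("w14.pkl","wb")); 
im=cv2.cvtColor(p["image"],cv2.COLOR_RGB2BGR)
def pt(th,r,off,dy=0):
    P,T=pose(th,r=r,off=off,dy=dy); return P-.019*T.as_matrix()[:,2]
for pts in ([(.155,-.007,-.01),(.155,.007,-.01),(.155,.007,.01),(.155,-.007,.01)],[(.083,-.007,.01),(.155,-.007,.01),(.155,.007,.01),(.083,.007,.01)],[(.112,-.028),(.112,-.028)]):
    uv=np.round([proj(p,pt(.33,*q))[0] for q in pts]).astype(int); cv2.polylines(im,[uv.reshape(-1,1,2)],True,(0,0,255),1); print(uv.tolist())
cv2.imwrite("pics/w14.png",im)
rel(*pose(.33,back=.0))
```

```text
[[313, 293], [336, 293], [338, 277], [312, 277]]
[[313, 183], [312, 277], [338, 277], [334, 183]]
[[281, 225], [281, 225]]
t 20.5 pos [0.4866 0.2731 0.3488] q [ 28.9 -25.8 -11.6  69.1   0.8  33.3] f [ 0.6 -0.3 -0.3] op 0.0853
target [0.5222 0.2928 0.2919] xyz [-0.026, -0.008, 1.747] dr [0.001, 0.0, 0.001]
```

View pics/w14.png

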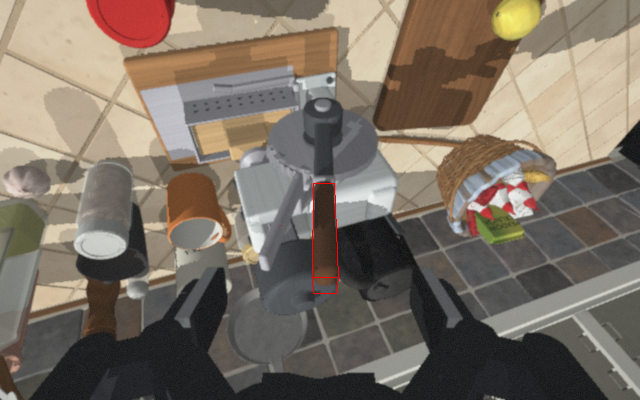

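The model lies on the grip (313–338, 183–293) and the catch is to its left. Moving in.

Request:
{"method": "step_arm", "body": {"dr": [[0,0,0],[0,0,0],[0,0,0],[0,0,0],[0,0,0],[0,0,0],[0,0,0],[0,0,0]], "xyz": [[-0.02,-0.01,0.3],[-0.02,-0.01,0.7],[-0.02,-0.01,1.1],[-0.02,-0.01,1.4],[-0.02,-0.01,1.6],[-0.02,-0.01,1.72],[-0.02,-0.01,1.75],[-0.02,-0.01,1.75]], "gripper": [1,1,1,1,1,1,1,1]}}

```text
time: 21.3
ee_pos: [0.5229, 0.2925, 0.2921]
tcp_rot: [158.4, 28.2, 170.3]
wrist_force: [0.2, -0.0, 0.7]
opening: 0.0854
```

Run:
```python
from h import *
from crank import *
p=bot.camera("wrist"); pickle.dump(p,open("w15.pkl","wb")); 
im=cv2.cvtColor(p["image"],cv2.COLOR_RGB2BGR)
cv2.imwrite("pics/w15.png",im)
p=bot.camera("top"); im=cv2.cvtColor(p["image"],cv2.COLOR_RGB2BGR); cv2.imwrite("pics/t15.png",cv2.resize(im[110:290,190:430],None,fx=3,fy=3))
rel(*pose(.33,back=.0))
```

```text
t 21.4 pos [0.5229 0.2925 0.2925] q [ 28.8 -22.2 -15.6  61.5   0.8  33.3] f [-0.7 -0.1  0. ] op 0.0858
target [0.5222 0.2928 0.2919] xyz [0.025, 0.005, 0.006] dr [0.001, 0.001, 0.0]
```

View pics/w15.png

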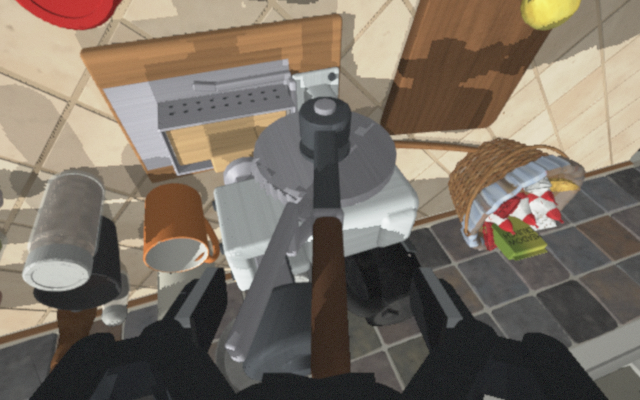

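View pics/t15.png

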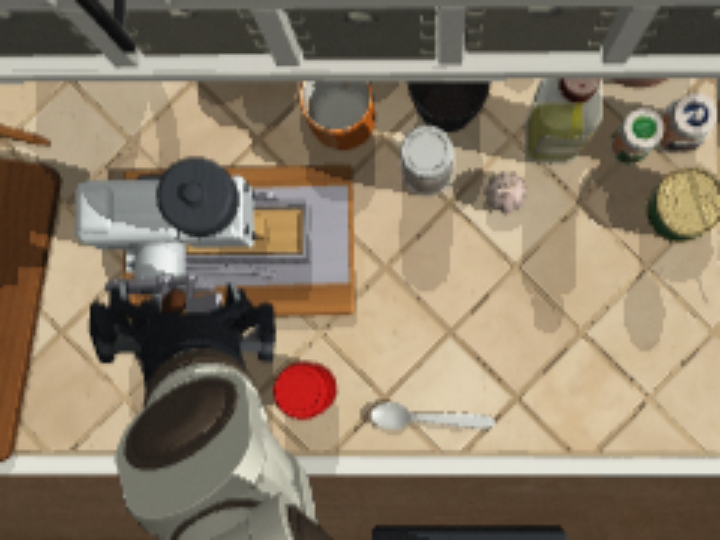

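Request:
{"method": "step_arm", "body": {"dr": [[0,0,0],[0,0,0],[0,0,0],[0,0,0],[0,0,0],[0,0,0],[0,0,0],[0,0,0]], "xyz": [[0,0,0],[0,0,0],[0,0,0],[0,0,0],[0,0,0],[0,0,0],[0,0,0],[0,0,0]], "gripper": [0.5,0.4,0.3,0.2,0.15,0.15,0.15,0.15], "squeeze": 35}}

```text
time: 22.2
ee_pos: [0.523, 0.2919, 0.2924]
tcp_rot: [158.4, 28.3, 170.3]
wrist_force: [-2.3, -6.4, 3.1]
opening: 0.0203
```

Run:
```python
from h import *
from crank import *
p=bot.camera("wrist"); pickle.dump(p,open("w16.pkl","wb")); 
im=cv2.cvtColor(p["image"],cv2.COLOR_RGB2BGR)
cv2.imwrite("pics/w16.png",im)
rel(*pose(.33,back=.0))
for th in (.38,.43,.48,.53,.6,.7,.8,.85):
    print(th,end=' '); rel(*pose(th),v=False)
```

```text
t 22.25 pos [0.523  0.2919 0.2925] q [ 28.8 -22.2 -15.6  61.5   0.7  33.3] f [-2.1 -6.7  3.5] op 0.0201
target [0.5222 0.2928 0.2919] xyz [0.029, 0.018, 0.007] dr [-0.0, 0.001, -0.0]
0.38 target [0.5223 0.2883 0.29  ] xyz [0.033, -0.105, 0.014] dr [-0.044, 0.001, 0.025]
0.43 target [0.5223 0.2838 0.2879] xyz [0.04, -0.227, 0.027] dr [-0.087, 0.001, 0.05]
0.48 target [0.5224 0.2795 0.2856] xyz [0.05, -0.349, 0.044] dr [-0.13, 0.001, 0.075]
0.53 target [0.5225 0.2753 0.283 ] xyz [0.063, -0.469, 0.067] dr [-0.174, 0.001, 0.1]
0.6 target [0.5226 0.2696 0.2791] xyz [0.087, -0.635, 0.108] dr [-0.234, 0.001, 0.135]
0.7 target [0.5227 0.262  0.2728] xyz [0.13, -0.866, 0.183] dr [-0.321, 0.001, 0.185]
0.8 target [0.5228 0.2551 0.2658] xyz [0.185, -1.087, 0.278] dr [-0.407, 0.001, 0.235]
0.85 target [0.5228 0.2519 0.262 ] xyz [0.216, -1.193, 0.333] dr [-0.451, 0.001, 0.26]
```

View pics/w16.png

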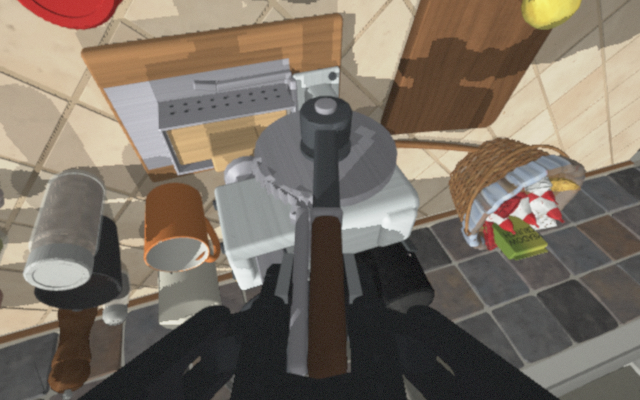

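The catch is squeezed flat against the grip (opening 20 mm, ~7 N load). I'll let the crank down slowly, 0.4 rad/s.

Request:
{"method": "step_arm", "body": {"dr": [[-0.02,0,0.0125],[-0.044,0,0.025],[-0.076,0,0.044],[-0.11,0,0.0635],[-0.145,0,0.084],[-0.18,0,0.104],[-0.215,0,0.124],[-0.25,0,0.144]], "xyz": [[0,-0.06,0.003],[0.004,-0.123,0.007],[0.01,-0.21,0.017],[0.018,-0.31,0.03],[0.026,-0.405,0.045],[0.037,-0.502,0.068],[0.05,-0.6,0.09],[0.065,-0.692,0.117]], "gripper": [0.15,0.15,0.15,0.15,0.15,0.15,0.15,0.15]}}

```text
time: 23.05
ee_pos: [0.5236, 0.2671, 0.2781]
tcp_rot: [140.5, 24.1, 162.3]
wrist_force: [0.3, -7.7, 0.8]
opening: 0.0203
```

Run:
```python
from crank import *
o=bot.get_obs(); M=Ro.from_euler('xyz',o["tcp_rot"],degrees=True).as_matrix(); y=M[:,1]; print("theta tool",np.arctan2(y[2],y@ex))
rel(*pose(.617))
for th in (.66,.70,.74,.77,.80,.82,.84,.87): print(th,end=' '); rel(*pose(th),v=False)
```

```text
theta tool 0.6196017909176375
t 23.05 pos [0.5236 0.2671 0.2781] q [ 17.6 -30.  -27.   51.4  19.7  34.1] f [ 0.3 -7.7  0.8] op 0.0203
target [0.5226 0.2683 0.2781] xyz [0.032, 0.023, 0.003] dr [0.002, 0.001, -0.001]
0.66 target [0.5226 0.265  0.2754] xyz [0.035, -0.082, 0.008] dr [-0.035, 0.001, 0.02]
0.7 target [0.5227 0.262  0.2728] xyz [0.04, -0.18, 0.017] dr [-0.07, 0.001, 0.04]
0.74 target [0.5227 0.2592 0.2701] xyz [0.047, -0.278, 0.029] dr [-0.104, 0.001, 0.06]
0.77 target [0.5228 0.2571 0.268 ] xyz [0.053, -0.351, 0.04] dr [-0.13, 0.001, 0.075]
0.8 target [0.5228 0.2551 0.2658] xyz [0.061, -0.423, 0.053] dr [-0.156, 0.001, 0.09]
0.82 target [0.5228 0.2538 0.2643] xyz [0.066, -0.471, 0.063] dr [-0.174, 0.001, 0.1]
0.84 target [0.5228 0.2525 0.2628] xyz [0.072, -0.519, 0.074] dr [-0.191, 0.001, 0.11]
0.87 target [0.5229 0.2507 0.2605] xyz [0.083, -0.59, 0.091] dr [-0.217, 0.001, 0.125]
```

Request:
{"method": "step_arm", "body": {"dr": [[-0.018,0,0.01],[-0.036,0,0.02],[-0.053,0,0.03],[-0.071,0,0.04],[-0.088,0,0.05],[-0.105,0,0.06],[-0.123,0,0.07],[-0.14,0,0.08]], "xyz": [[0,-0.05,0.003],[0.003,-0.1,0.006],[0.006,-0.15,0.01],[0.009,-0.2,0.015],[0.013,-0.25,0.022],[0.017,-0.3,0.03],[0.021,-0.35,0.036],[0.026,-0.4,0.044]], "gripper": [0.15,0.15,0.15,0.15,0.15,0.15,0.15,0.15]}}

```text
time: 23.85
ee_pos: [0.524, 0.2553, 0.2672]
tcp_rot: [131.2, 20.9, 158.8]
wrist_force: [-0.4, -8.1, 1.5]
opening: 0.0205
```

Run:
```python
from h import *
from crank import *
o=bot.get_obs(); M=Ro.from_euler('xyz',o["tcp_rot"],degrees=True).as_matrix(); y=M[:,1]; print("theta tool",np.arctan2(y[2],y@ex))
rel(*pose(.78)); 
for th in (.80,.82,.84,.87,.9): print(th,end=' '); rel(*pose(th),v=False)
p=bot.camera("wrist"); cv2.imwrite("pics/w17.png",p["image"][:,:,::-1])
p=bot.camera("scene"); im=cv2.cvtColor(p["image"],cv2.COLOR_RGB2BGR); cv2.imwrite("pics/s17.png",cv2.resize(im[90:260,190:400],None,fx=3.5,fy=3.5,interpolation=cv2.INTER_CUBIC))
```

```text
theta tool 0.7801545158873128
t 23.85 pos [0.524  0.2553 0.2672] q [ 11.7 -32.9 -33.3  45.   30.3  36.1] f [-0.4 -8.1  1.5] op 0.0205
target [0.5228 0.2564 0.2672] xyz [0.035, 0.02, 0.002] dr [0.0, 0.001, 0.0]
0.8 target [0.5228 0.2551 0.2658] xyz [0.036, -0.029, 0.004] dr [-0.017, 0.001, 0.01]
0.82 target [0.5228 0.2538 0.2643] xyz [0.038, -0.078, 0.007] dr [-0.034, 0.001, 0.02]
0.84 target [0.5228 0.2525 0.2628] xyz [0.04, -0.127, 0.011] dr [-0.052, 0.001, 0.03]
0.87 target [0.5229 0.2507 0.2605] xyz [0.045, -0.201, 0.018] dr [-0.077, 0.001, 0.046]
0.9 target [0.5229 0.2489 0.2581] xyz [0.05, -0.274, 0.028] dr [-0.103, 0.001, 0.061]
```

View pics/w17.png

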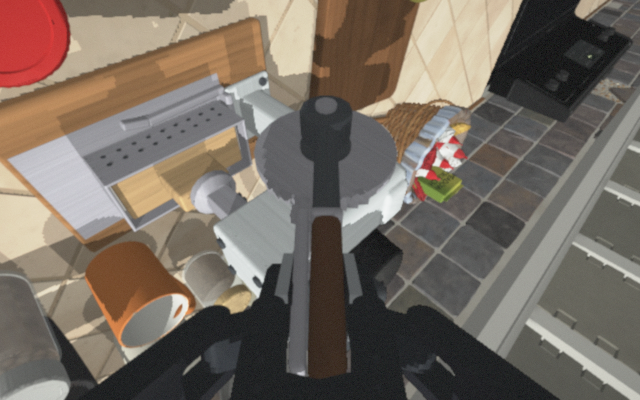

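View pics/s17.png

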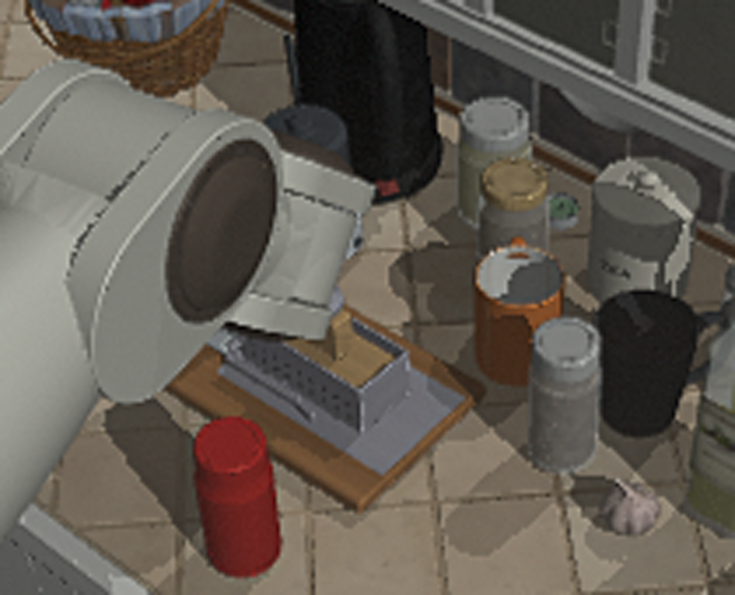

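Request:
{"method": "step_arm", "body": {"dr": [[-0.008,0,0.005],[-0.017,0,0.01],[-0.025,0,0.015],[-0.034,0,0.02],[-0.034,0,0.02],[-0.034,0,0.02],[-0.034,0,0.02],[-0.034,0,0.02]], "xyz": [[0,-0.025,0.001],[0.001,-0.05,0.002],[0.002,-0.075,0.003],[0.003,-0.098,0.005],[0.003,-0.098,0.005],[0.003,-0.098,0.005],[0.003,-0.098,0.005],[0.003,-0.098,0.005]], "gripper": [0.15,0.15,0.15,0.15,0.15,0.15,0.15,0.15]}}

```text
time: 24.75
ee_pos: [0.5239, 0.2551, 0.2668]
tcp_rot: [128.7, 20.2, 158.2]
wrist_force: [6.0, 12.9, 6.1]
opening: 0.0204
```

Run:
```python
from h import *
from crank import *
rel(*pose(.82)); 
for th in (.84,.87,.9): print(th,end=' '); rel(*pose(th),v=False)
```

```text
t 24.75 pos [0.5239 0.2551 0.2668] q [ 10.5 -33.5 -34.7  43.1  32.9  36.7] f [ 6.  12.9  6.1] op 0.0204
target [0.5228 0.2538 0.2643] xyz [0.034, -0.067, 0.001] dr [0.005, 0.0, 0.005]
0.84 target [0.5228 0.2525 0.2628] xyz [0.036, -0.116, 0.003] dr [-0.013, 0.0, 0.015]
0.87 target [0.5229 0.2507 0.2605] xyz [0.039, -0.19, 0.008] dr [-0.038, 0.0, 0.03]
0.9 target [0.5229 0.2489 0.2581] xyz [0.043, -0.263, 0.014] dr [-0.064, 0.0, 0.045]
```

The load has reversed (+13 N), so the foot bears on the block. I'll ease off the push, then let go.

Request:
{"method": "step_arm", "body": {"dr": [[0,0,0],[0,0,0],[0,0,0],[0,0,0],[0,0,0],[0,0,0],[0,0,0],[0,0,0]], "xyz": [[0,0.02,0],[0,0.04,0],[0,0.05,0],[0,0.05,0],[0,0.0,0],[0,-0.05,0],[0,-0.1,0],[0,-0.1,0]], "gripper": [0.15,0.15,0.15,0.3,0.5,0.7,1,1]}}

```text
time: 25.55
ee_pos: [0.5235, 0.2507, 0.2606]
tcp_rot: [129.0, 19.9, 158.1]
wrist_force: [-0.0, -0.8, 0.0]
opening: 0.0815
```

Run:
```python
from h import *
from crank import *
rel(*pose(.82,back=.1)); 
p=bot.camera("wrist"); cv2.imwrite("pics/w18.png",p["image"][:,:,::-1])
```

```text
t 25.55 pos [0.5235 0.2507 0.2606] q [ 10.  -33.5 -35.2  43.2  33.1  36.4] f [-0.  -0.8  0. ] op 0.0815
target [0.4738 0.1897 0.3234] xyz [0.013, 0.119, -2.514] dr [-0.0, -0.001, 0.001]
```

View pics/w18.png

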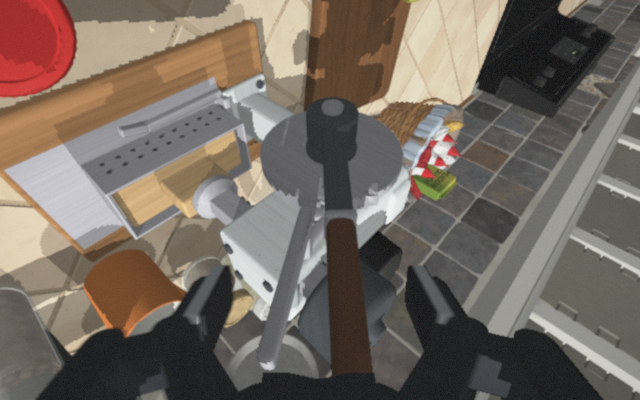

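Let go: the catch stands off again, and the foot is on the block. Backing out along the fingers.

Request:
{"method": "step_arm", "body": {"dr": [[0,0,0],[0,0,0],[0,0,0],[0,0,0],[0,0,0],[0,0,0],[0,0,0],[0,0,0]], "xyz": [[0,0,-0.15],[0,0,-0.4],[0,0,-0.8],[0,0,-1.3],[0,0,-1.9],[0,0,-2.5],[0,0,-2.8],[0,0,-3.0]], "gripper": [1,1,1,1,1,1,1,1]}}

```text
time: 26.4
ee_pos: [0.4644, 0.1731, 0.3339]
tcp_rot: [128.9, 20.1, 158.0]
wrist_force: [-0.8, -0.0, -0.8]
opening: 0.0854
```

Run:
```python
from h import *
from crank import *
rel(*pose(.82,back=.1)); 
p=bot.camera("wrist"); im=cv2.cvtColor(p["image"],cv2.COLOR_RGB2BGR)
def pt(th,r,off,dy=0):
    P,T=pose(th,r=r,off=off,dy=dy); return P-.019*T.as_matrix()[:,2]
for th,c in ((.8,(0,0,255)),):
  pts=[(.083,-.007,.01),(.155,-.007,.01),(.155,.007,.01),(.083,.007,.01)]
  uv=np.round([proj(p,pt(th,*q))[0] for q in pts]).astype(int); cv2.polylines(im,[uv.reshape(-1,1,2)],True,c,1)
v=(.601,.274,np.deg2rad(90.9))
for z in (.02,.072):
  X=[[-.07,-.031,z],[-.07,.031,z],[.07,.031,z],[.07,-.031,z]]
  uv=np.round(proj(p,place(np.array(X),v[0],v[1],0,v[2]))).astype(int); cv2.polylines(im,[uv.reshape(-1,1,2)],True,(0,255,0),1)
X=[[.022*np.cos(t),.022*np.sin(t),.106] for t in np.linspace(0,6.28,30)]
uv=np.round(proj(p,place(np.array(X),v[0],v[1],0,v[2]))).astype(int); cv2.polylines(im,[uv.reshape(-1,1,2)],True,(255,0,0),1)
cv2.imwrite("pics/w19.png",im)
p=bot.camera("scene"); im=cv2.cvtColor(p["image"],cv2.COLOR_RGB2BGR); cv2.imwrite("pics/s19.png",cv2.resize(im[90:260,190:400],None,fx=3.5,fy=3.5,interpolation=cv2.INTER_CUBIC))
```

```text
t 26.4 pos [0.4644 0.1731 0.3339] q [ -1.7 -39.8 -29.1  62.   40.9  25.6] f [-0.8 -0.  -0.8] op 0.0854
target [0.4738 0.1897 0.3234] xyz [0.032, 0.09, 0.536] dr [0.0, 0.002, 0.002]
```

View pics/w19.png

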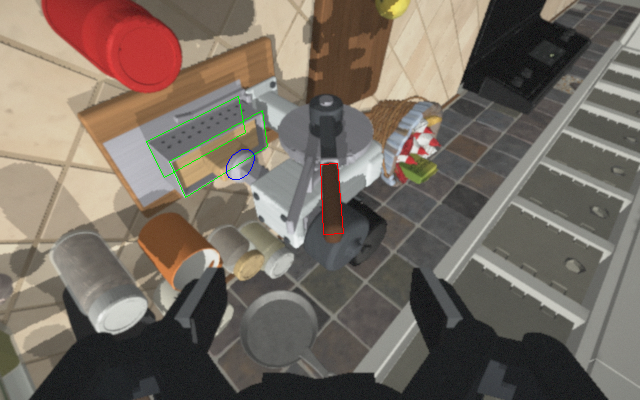

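View pics/s19.png

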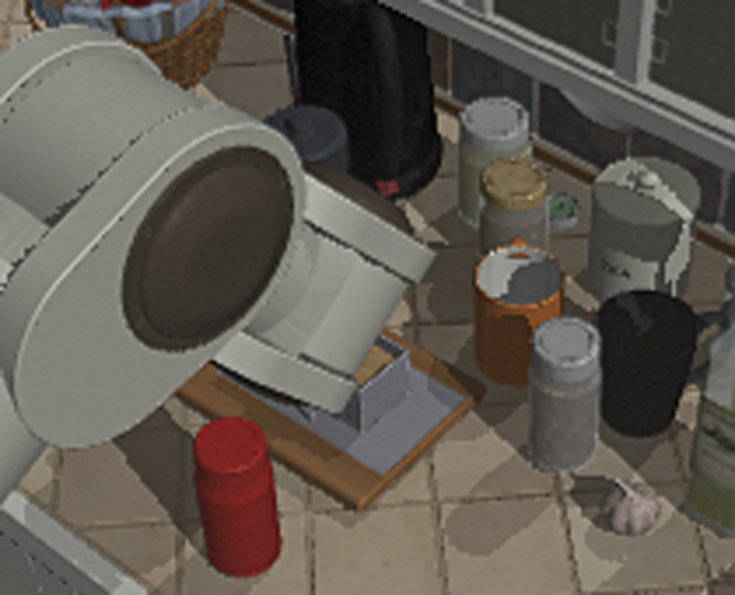

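Run:
```python
from h import *
from crank import *
p=bot.camera("wrist"); pickle.dump(p,open("w20.pkl","wb")); im=cv2.cvtColor(p["image"],cv2.COLOR_RGB2BGR)
cv2.imwrite("pics/w20.png",cv2.resize(im[80:260,140:400],None,fx=3,fy=3,interpolation=cv2.INTER_CUBIC))
```

```text
(no output)
```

View pics/w20.png

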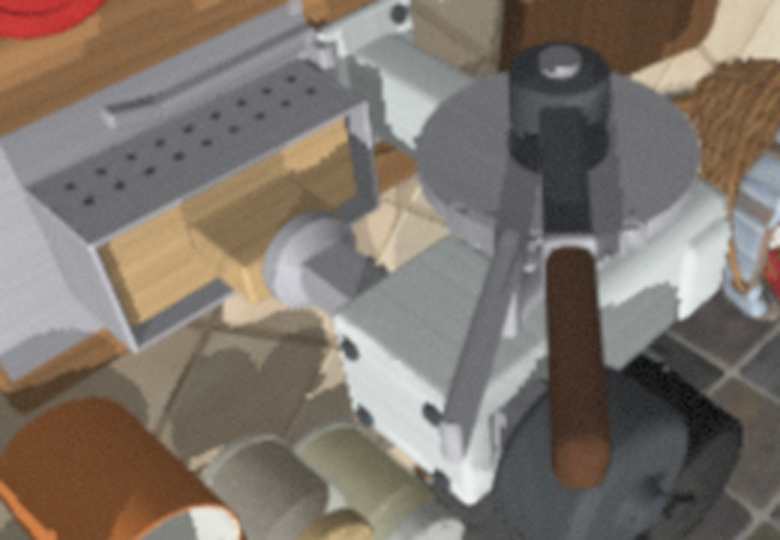

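Run:
```python
from workcell import bot
o=bot.get_obs(); print(o["time"],o["wrist_force"],abs(o["qd"]).max()); print(bot.job_done())
```

```text
26.55 [-0.10203589  0.74832154 -0.77208844] 1.0397556805631676
the job is handed in; nothing more can be done
None
```

I handed the job in at 26.6 s, and every check I could make says the cheese is pressing; no verdict was reported. I could not measure two things directly: the foot's force on the block and the pawl angle.

What I did:
- **Follower and mould:** I laid the follower in the mould and set the mould on the front of the bed. Then I pushed it back between the guides with the shut gripper, tilted.
- **Crank:** I gripped the crank and squeezed the catch flat (20 mm opening). I let it down at 0.4 rad/s, then slower, until the load on the wrist reversed from about −8 N to +13 N. Then I let go and backed out.

Last checks:
- **Mould:** its rear edge was within about 1 mm of the nominal place, in line with the press.
- **Crank and catch:** the handle matches 0.80 rad in the wrist picture, and the catch stands off the grip again.
- **Ram:** the foot sits on the follower's block in the picture.
- **Robot:** it stands clear, with wrist force under about 1 N.

What went wrong or disagreed:
- **Press head touched:** the gripper's camera side bumped the head with about 15 N while I carried the mould in. I backed off and pushed the mould in instead.
- **Crank approach:** the first, nearly level approach ran against joint 2's limit, so I changed to a steeper one.
- **Press position:** the first estimates from the scene and top cameras differed by about 4 mm. I settled the difference with wrist views.

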